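# Make up a connection kit and a register repair kit

### The job

Make up two kits from the loose parts lying between the two trays in front of the robot. Connection kit, green tray: lay the brush in the long trough, stand the brass union with the tailpiece upright in the small closed ring, and lay the white tape roll flat in the round nest. Repair kit, orange tray: lay the blue meter lid flat in the round nest, right side up as it lies now, and stand the grey register cup upright on top of it so that it holds the lid down; leave the plain brass nut, the black tape and the oil bottle where they are, and let go of everything.

Things in the scene. Friction and masses are not known exactly. Their poses are not given: they have to be found in the camera images.
- thread_brush: Round brush for cleaning pipe threads, wooden handle with a pale ferrule and short black bristles at one end, lying on the bench: 164 mm long (its y), 23 mm wide (x), 22 mm high, 0.06 kg. Origin: middle of its length at the underside, z up; the bristles are at the -y end (y -82..-52). It balances at y = +15 mm: take it there from above, fingers closing along its x. It does not roll.
- union: Brass union: hexagon nut (29 mm across flats, 33 mm across corners, 16 mm high) with a round tailpiece 20 mm in diameter standing up out of it, 50 mm high in all, 0.09 kg. Origin at the centre of the nut's underside, z up through the tailpiece. The plain tailpiece to take runs from z = 26 to 50 mm.
- tape_roll: White roll of PTFE thread tape lying flat, 48 mm in diameter, 14 mm high, 0.03 kg. Origin at the centre of its underside, z up.
- meter_lid: Blue lid of a water meter lying flat, a disc 65 mm in diameter and 7 mm thick (its rim takes in z = 1 to 7 mm), about 0.02 kg. Along its own x there is a hinge bump on one side and a small tab on the other (74 mm over both), so grip it across its y, 65 mm. Origin at the centre of its underside, z up.
- register: Dark grey register cup (sealed meter register), round, 65 mm high, about 0.11 kg; rim 65 to 67 mm in diameter at z = 55 to 65 mm, tapering below to a foot about 50 mm in diameter. Origin at the centre of its foot, z up.
- connection_tray: Tray with green rim and nests, grey floor; fixed, 240 x 160 mm, lip 9 mm. Origin: centre on the bench, x along the long side. Floor z 5 mm. Brush trough along x at (0,-38) mm: walls 40 apart inside, to z 14.5, open over x -40..40; end stops 186 apart. Union ring at (-50,35): 46 inside, to z 14.5. Tape nest at (45,35): walls on its +-y sides, 62 inside, to z 13.5; gaps 40 wide on its +-x sides.
- register_tray: Tray with orange rim and nest, grey floor; fixed, 150 x 130 mm plate with a lip 9 mm high. Origin: centre, on the bench; x along the long side, z up. Floor at z 5 mm. One round nest at the centre for lid and register: curved walls on its -y and +y sides, 90 mm inside diameter, up to z 16.5 mm; gaps 60 mm wide for the fingers on its -x and +x sides.
- plain_nut: Bystander: plain brass hexagon nut without a tailpiece, 29 x 33 x 16 mm, lying among the parts; it stays. Origin at the centre of its underside.
- black_tape: Bystander: roll of black insulating tape lying flat, 68 mm in diameter, 18 mm high; it stays. Origin at the centre of its underside.
- oiler: Bystander: white oil bottle with a red nozzle, 49 mm in diameter, 150 mm high, standing; it stays. Origin at the centre of its underside.

How it is judged:
At the end, for the whole second after the job is handed in: Brush lies along its trough (15 mm, 0.2 rad), union upright in the ring, roll flat in its nest (12 mm), all down on the green tray; lid flat on the orange tray's floor and register upright on it (15 mm, 18 mm apart); upright to 0.12 rad, still, released; nut, black tape, oiler within 15 mm (x of thread_brush in the frame of connection_tray between -0.015 and 0.015 m and y of thread_brush in the frame of connection_tray between -0.053 and -0.023 m and z of thread_brush in the frame of connection_tray between 0.002 and 0.009 m and angle between each of thread_brush, union, tape_roll, meter_lid, register's own z axis and vertical below 0.12 rad and angle between the y axis of thread_brush and the x axis of connection_tray, either way round below 0.2 rad and x of union in the frame of connection_tray between -0.062 and -0.038 m and y of union in the frame of connection_tray between 0.023 and 0.047 m and z of union in the frame of connection_tray between 0.002 and 0.009 m and x of tape_roll in the frame of connection_tray between 0.033 and 0.057 m and y of tape_roll in the frame of connection_tray between 0.023 and 0.047 m and z of tape_roll in the frame of connection_tray between 0.002 and 0.009 m and x of meter_lid in the frame of register_tray between -0.015 and 0.015 m and y of meter_lid in the frame of register_tray between -0.015 and 0.015 m and z of meter_lid in the frame of register_tray between 0.002 and 0.009 m and x of register in the frame of register_tray between -0.015 and 0.015 m and y of register in the frame of register_tray between -0.015 and 0.015 m and z of register in the frame of register_tray between 0.009 and 0.016 m and horizontal distance between register and meter_lid below 0.018 m and linear speed of each of thread_brush, union, tape_roll, meter_lid, register below 0.02 m/s and contact force between each of thread_brush, union, tape_roll, meter_lid, register and the fingers below 0.1 N and distance of each of plain_nut, black_tape, oiler from where it was at the start of the episode below 0.015 m); the robot touches nothing.
It fails at once if the plain nut is pushed away or knocked over (distance of plain_nut from where it was at the start of the episode above 0.02 m or angle between plain_nut's own z axis and vertical above 0.3 rad).
It fails at once if the black tape is pushed away or knocked over (distance of black_tape from where it was at the start of the episode above 0.02 m or angle between black_tape's own z axis and vertical above 0.3 rad).
It fails at once if the oil bottle is pushed away or knocked over (distance of oiler from where it was at the start of the episode above 0.02 m or angle between oiler's own z axis and vertical above 0.3 rad).
It also fails if it takes over 118 s, if anything falls off the work surface, if the arm or the gripper's body presses on something with over 40 N, if the wrist force passes 120 N, or if a joint passes its speed limit or range.

### The arm

A 6-joint arm with a two-finger parallel gripper is mounted at the origin on the work surface; the furniture and walls round the work are solid. World frame = base frame: x ahead of the robot, y to its left, z up, the work surface at z = 0. Lengths are in m, angles in rad, forces in N, time in s.
With the tool pointing down it reaches from about 0.3 to 0.875 m from the base axis. Payload 6.4 kg.
Tool frame: the origin (TCP) lies at the very end of the fingers, on their centre line; the grasp point (between the pads) lies 19 mm behind it; z points along the fingers, y is the line along which they close (so a half turn about z gives the same grasp; the last joint's range is limited). The gripper opens to 85 mm and grips with 20 to 120 N. Pads are 22 mm wide; open, the fingers measure 114 mm over their backs; the gripper's body (76 mm by 85 mm) begins 54 mm behind the grasp point. The pads swing forward as they close: fully open they stand 13 mm farther back than shut.
Start: joints at [-1.402, 0.181, 1.607, -0, 1.354, -0.206], TCP at [0.211, -0.535, 0.231] pointing down, gripper open.
Joint ranges: [-2.99, 2.99], [-0.89, 2.07], [0.3, 2.58], [-1.14, 4.28], [0, 2.63], [-3.12, 3.12]. Speed limits (rad/s): [2.57, 2.57, 3.01, 3.14, 3.14, 3.14].

### API

Orientations are given as a unit quaternion [w, x, y, z].
In Python, from bench import * gives the robot as it stands. The module is installed in compiled form; this text tells all that it offers.
- The arm moves only by the tool arm_command, never from a script. Its arguments are lists of equal length, an entry for each row: "dp": the shift along the tool's x, y, z in units of 0.25 m (1.0 is 0.25 m), a list of three; "turn": the turn, a rotation vector about the tool's x, y, z in units of 30 degrees (1.0 is 30 degrees), a list of three; "jaw": the opening, from 0 (shut) to 1 (fully open). A call has 1 to 5 rows; each row is the pose to reach, as a shift and turn from the pose commanded when the call began, along the tool's axes at that moment; what a row does not reach only later rows make up. A row lasts 1/8 s, in which the tool goes at most 62.5 mm and 10.7 degrees, less where a joint would pass 70% of its speed; a pose out of reach is approached as far as the arm can. A call with a number of a shift or a turn outside -1 to 1 is refused whole. A call with a gripper value outside its range is refused whole. The fingers move at their own pace and stop on an object; the grip force is fixed at half the most. Time passes only in rows, so rows that repeat a pose let the fingers close. It gives the time, the measured TCP pose, the force, the opening and the grip force at its end, in the units of the state.
- get_obs(): the state, without advancing time (a new reading comes with each control period).
- camera(name): name is "scene" or "top"; returns the picture (480x640x3 uint8, blue, green, red); there is no depth.
- get_calibration(name): a dict with "camera_matrix" (3x3 intrinsics, pixels), "k1" (the pictures are not rectified: a ray, as slopes to the right and down, at radius r is drawn at 1 + k1 r^2 times it, then the intrinsics apply), "R" (3x3) and "t" (3): a world point X has camera coordinates R X + t. Camera axes: x right, y down, z forward; pixel columns grow to the right and rows downward; lengths in m; the calibration is good to about 2 mm. A picture is of the moment at which its call begins. get_calibration takes no time and is no camera call.
- hand_in(): hands the job in; it is judged then, once.
The state is a dict: "time_s": time; "q": joint angles; "dq": joint speeds; "joint_efforts": joint torques, N m; "eef_pos": TCP position; "eef_rot": TCP orientation; "wrist_force": force on the tool from outside, world axes, zero at the start; "torque": the same for the moment, N m; "opening": opening from 0.0 (shut) to 1.0 (fully open); "grasp_force": force on a finger pad.
Only numpy, scipy, OpenCV 4.12 (cv2) and the standard library are available. Lean on these libraries where they do the work, as an engineer would, in place of code of your own. Each camera call takes 0.05 s, during which the arm holds its last target. There are 200 camera calls.

## Working session

There is one attempt and no reset: what is moved stays moved. The work goes in short steps, Python scripts to look and compute and a tool call to move; the robot and the scene stay as the last step left them, time stands still between calls to the robot, and variables do not carry over. Pictures are saved under pics/ and viewed, at most 14 in all, crops included, and the job is handed in when it is done.

Besides the shell and the picture viewer there is one more tool, called after "Emit:" as a command line: name --argument value ..., lists and objects as JSON in quotes. arm_command: Moves the arm, as the interface text tells. Its arguments: {"type":"object","properties":{"dp":{"type":"array"},"turn":{"type":"array"},"jaw":{"type":"array"}},"required":["dp","turn","jaw"]}

```bash
mkdir -p pics; ls
python3 - <<'E'
from bench import *
import cv2
for n in("top","scene"):
    cv2.imwrite(f"pics/{n}0.png",camera(n)); c=get_calibration(n); print(n,c)
print(get_obs())
E
```

```text
pics
top {'camera_matrix': array([[483.12609286,   0.        , 324.25384764],
       [  0.        , 483.12609286, 240.37574876],
       [  0.        ,   0.        ,   1.        ]]), 'k1': -0.06179770909331449, 'R': array([[ 0.00355478, -0.99998866, -0.00316999],
       [-0.99041417, -0.00308298, -0.13809511],
       [ 0.13808377,  0.0036305 , -0.9904139 ]]), 't': array([-0.01486654,  0.59480609,  0.96936071])}
scene {'camera_matrix': array([[513.75295928,   0.        , 327.28105315],
       [  0.        , 513.75295928, 242.18019299],
       [  0.        ,   0.        ,   1.        ]]), 'k1': -0.10029054542781701, 'R': array([[-0.49540123, -0.86827655,  0.0259511 ],
       [-0.46922877,  0.24234161, -0.84917307],
       [ 0.73102803, -0.43285839, -0.52747667]]), 't': array([0.26907193, 0.31607048, 0.90195632])}
{'time_s': 0.1, 'q': array([-1.40227672e+00,  1.81465754e-01,  1.60789699e+00,  4.96444748e-06,
        1.35380151e+00, -2.06330877e-01]), 'dq': array([-3.07976025e-05, -8.11407148e-04, -2.70918170e-03, -1.38692415e-03,
       -8.54362497e-04, -4.82998174e-04]), 'joint_efforts': array([ 7.22880159e-04, -4.45874298e+01, -3.52237809e+01, -2.66992320e-04,
        4.23315796e-03, -1.41097587e-05]), 'eef_pos': array([ 0.21044384, -0.53457856,  0.23048013]), 'eef_rot': array([-7.85614312e-04,  9.82487042e-01,  1.86329263e-01,  1.72783336e-05]), 'wrist_force': array([0.2318103 , 0.44111741, 0.87121242]), 'torque': array([-0.03456287, -0.03192383, -0.04518959]), 'grasp_force': 0.0, 'opening': 1.000227545599606}
```

View pics/top0.png

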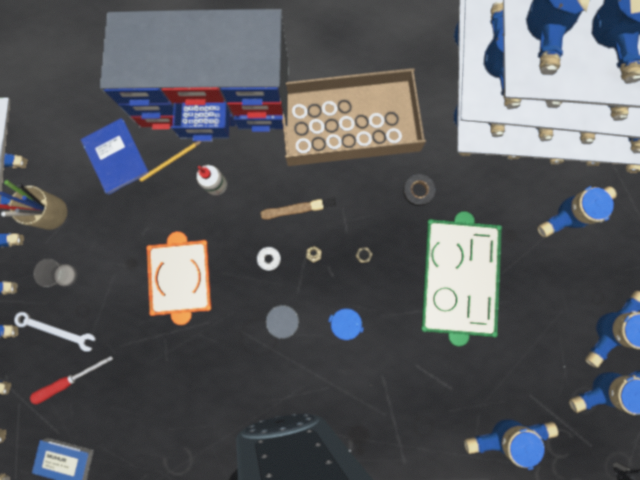

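View pics/scene0.png

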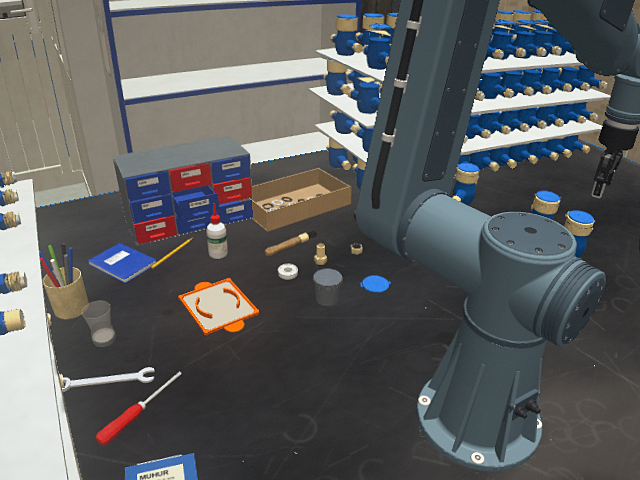

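The top view shows these parts:

| Part | Pixel position |
|---|---|
| Orange tray | (180,278) |
| Green tray | (462,278) |
| Brush | (290,209), bristles to the right |
| White roll | (269,259) |
| Union | (314,254) |
| Nut | (364,255) |
| Register | (283,322) |
| Lid | (346,324) |

In the scene view the union is at (320,253) and the nut at (356,248). Next I'll take a zoomed crop and mask-based measurements.

```bash
cat > h.py <<'E'
from bench import *
import cv2, numpy as np
from scipy.spatial.transform import Rotation as Ro
def ray(n,uv):
    c=get_calibration(n); uv=np.array(uv,float).reshape(-1,1,2)
    p=cv2.undistortPoints(uv,c["camera_matrix"],np.array([c["k1"],0,0,0.]))[:,0]
    d=np.c_[p,np.ones(len(p))]@c["R"]; return -c["R"].T@c["t"],d
def at(n,uv,z):
    o,d=ray(n,uv); return (o+d*((z-o[2])/d[:,2])[:,None])[:,:2]
def blob(img,box,f):
    x0,y0,x1,y1=box; m=np.zeros(img.shape[:2],np.uint8); sub=img[y0:y1,x0:x1]
    h=cv2.cvtColor(sub,cv2.COLOR_BGR2HSV).astype(int); m[y0:y1,x0:x1]=f(h[...,0],h[...,1],h[...,2])*255
    cs,_=cv2.findContours(m,cv2.RETR_EXTERNAL,cv2.CHAIN_APPROX_NONE); return max(cs,key=cv2.contourArea)[:,0].astype(float),m
E
python3 - <<'E'
from h import *
im=cv2.imread("pics/top0.png")
cv2.imwrite("pics/a.png",cv2.resize(im[170:345,235:505],None,fx=2.9,fy=2.9,interpolation=cv2.INTER_CUBIC))
def rep(name,box,f,z):
    c,m=blob(im,box,f); w=at("top",c,z).astype(np.float32)*1000
    r=cv2.minAreaRect(w); (cx,cy),rad=cv2.minEnclosingCircle(w)
    M=cv2.moments(w.reshape(-1,1,2)); 
    print(name,"px",c.min(0),c.max(0),"rect",np.round(r[0],1),np.round(r[1],1),round(r[2],1),"circ",round(cx,1),round(cy,1),round(rad,1),"cen",round(M['m10']/M['m00'],1),round(M['m01']/M['m00'],1))
rep("green",(410,205,515,350),lambda h,s,v:(h>50)&(h<85)&(s>100),.009)
rep("orange",(135,225,220,330),lambda h,s,v:(h>4)&(h<22)&(s>150)&(v>120),.009)
rep("lid",(322,300,372,348),lambda h,s,v:(h>95)&(h<125)&(s>120),.007)
rep("reg",(258,297,305,345),lambda h,s,v:v>75,.065)
rep("roll",(250,240,288,278),lambda h,s,v:(v>130),.014)
rep("brush",(250,190,340,228),lambda h,s,v:(v>75)&(s>50),.011)
rep("union",(300,240,330,270),lambda h,s,v:(v>80)&(s>40),.02)
rep("nut",(350,240,380,270),lambda h,s,v:(v>80)&(s>40),.016)
rep("btape",(400,170,440,208),lambda h,s,v:(v>60),.018)
rep("oiler",(190,155,235,200),lambda h,s,v:(v>130),.1)
E
```

```text
green px [422. 211.] [501. 345.] rect [ 521.  -308.4] [162.4 289.4] 85.3 circ 521.2 -305.5 144.8 cen 520.9 -308.3
orange px [147. 232.] [210. 324.] rect [517.9 301.4] [199.7 132.9] 5.1 circ 517.9 301.9 100.0 cen 518.4 301.3
lid px [328. 308.] [363. 340.] rect [421.6 -59.2] [66.5 66.3] 26.6 circ 420.5 -58.7 38.5 cen 421.6 -59.1
reg px [265. 305.] [299. 338.] rect [427.6  71. ] [65.4 68.1] 0.3 circ 427.1 70.9 34.5 cen 427.5 71.0
roll px [257. 247.] [280. 270.] rect [559.7 107. ] [50.5 48.3] 45.7 circ 559.7 107.0 25.4 cen 559.8 107.0
brush px [260. 199.] [323. 219.] rect [667.3  59.4] [ 26.  137.9] 10.5 circ 664.8 58.9 69.1 cen 667.3 58.5
union px [306. 246.] [321. 262.] rect [568.5  10. ] [34.3 32. ] 0.3 circ 568.6 10.0 18.1 cen 569.0 10.1
nut px [356. 247.] [372. 262.] rect [568.2 -97.8] [32.2 34.3] 0.2 circ 567.7 -97.4 17.6 cen 567.7 -97.1
btape px [400. 170.] [439. 204.] rect [ 716.4 -220.9] [76.1 86.7] 0.4 circ 728.1 -221.2 50.4 cen 721.5 -221.5
oiler px [197. 165.] [220. 188.] rect [716.2 220.9] [48.2 46.8] 2.1 circ 718.6 222.3 27.1 cen 716.8 221.6
```

View pics/a.png

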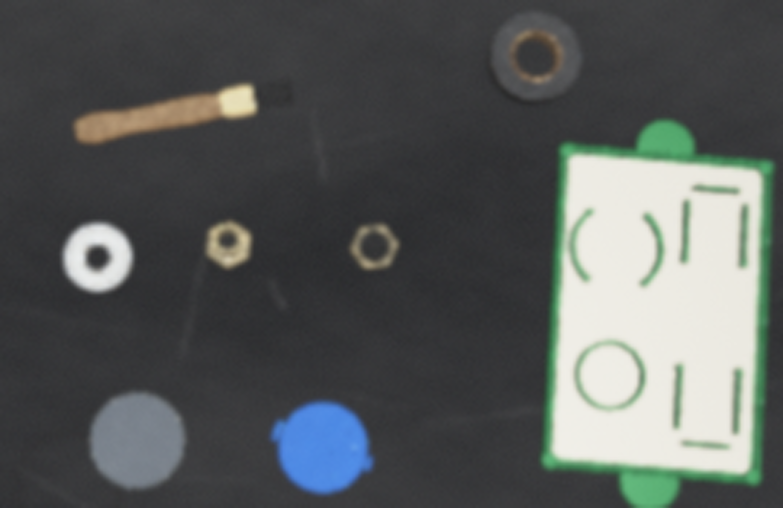

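The crop shows the lid's bumps at about (278,430) and (368,463). The brush bristles end at (292,90), and the green tray has its nests to the upper left and its trough on the right. Next I'll measure the angles and tray poses.

Run:
```python
from h import *
im=cv2.imread("pics/top0.png")
hsv=cv2.cvtColor(im,cv2.COLOR_BGR2HSV).astype(int); H,S,V=hsv[...,0],hsv[...,1],hsv[...,2]
def tray(box,col,L):
    x0,y0,x1,y1=box; m=np.zeros(im.shape[:2],np.uint8)
    m[y0:y1,x0:x1]=((V>150)&(S<60)|col)[y0:y1,x0:x1]*255
    m=cv2.morphologyEx(m,cv2.MORPH_CLOSE,np.ones((5,5))); m=cv2.morphologyEx(m,cv2.MORPH_OPEN,np.ones((31,31)))
    c=max(cv2.findContours(m,0,1)[0],key=cv2.contourArea)[:,0]
    r=cv2.minAreaRect((at("top",c,.009)*1000).astype(np.float32)); print("tray",r)
def holes(box,z):
    x0,y0,x1,y1=box; m=np.zeros(im.shape[:2],np.uint8); m[y0:y1,x0:x1]=((V>150)&(S<50))[y0:y1,x0:x1]*255
    n,l,st,ce=cv2.connectedComponentsWithStats(m,connectivity=4)
    for i in range(1,n):
        if st[i,4]>60: print(st[i],at("top",ce[i],z)*1000)
g=(H>50)&(H<85)&(S>100); o=(H>4)&(H<22)&(S>150)&(V>120)
tray((410,205,515,350),g,0); tray((135,225,220,330),o,0)
holes((410,205,515,350),.010)
# dark green stops / walls and orange walls
for nm,box,col,z in(("g",(432,232,494,326),g,.0145),("o",(153,248,205,310),o,.0165)):
    x0,y0,x1,y1=box; m=np.zeros(im.shape[:2],np.uint8); m[y0:y1,x0:x1]=col[y0:y1,x0:x1]*255
    n,l,st,ce=cv2.connectedComponentsWithStats(m)
    for i in range(1,n):
        if st[i,4]>8: print(nm,st[i],ce[i].round(1),(at("top",ce[i],z)*1000).round(1))
c,_=blob(im,(322,300,372,348),lambda h,s,v:(h>95)&(h<125)&(s>120)); w=at("top",c,.007)*1000
d=w-[421.6,-59.1]; r=np.hypot(*d.T); k=r>34.8; print(np.c_[np.degrees(np.arctan2(d[k,1],d[k,0])),r[k]].round(1).tolist())
print("bristle end",at("top",[[335.7,201]],.011)*1000)
```

```text
tray ((521.6578369140625, -308.08111572265625), (162.11032104492188, 245.4171600341797), 87.38678741455078)
tray ((519.5152587890625, 301.72760009765625), (157.462890625, 131.03700256347656), 2.99037766456604)
[ 425  223   73  111 7061] [[ 518.26118647 -306.89425586]]
o [196 309   9   1   9] [200. 309.] [[451.  249.5]]
[[59.8, 36.4], [61.5, 38.2], [64.3, 37.3], [68.5, 38.4], [71.5, 37.6], [74.5, 37.0], [78.4, 38.6], [81.0, 36.1], [-118.2, 36.3], [-113.8, 37.3], [-109.7, 38.5], [-106.7, 37.8], [-103.6, 37.3]]
bristle end [[685.83937095 -37.42326598]]
```

Run:
```python
from h import *
im=cv2.imread("pics/top0.png")
hsv=cv2.cvtColor(im,cv2.COLOR_BGR2HSV).astype(int); S=hsv[...,1]
for nm,poly,z in(("g",[[433,226],[494,231],[491,330],[429,326]],.0145),("o",[[154,250],[203,248],[205,307],[157,309]],.0165)):
    roi=np.zeros(S.shape,np.uint8); cv2.fillPoly(roi,[np.array(poly)],1)
    m=((S>45)&(roi>0)).astype(np.uint8)
    n,l,st,ce=cv2.connectedComponentsWithStats(m)
    for i in range(1,n):
        if st[i,4]>8:
            p=np.argwhere(l==i)[:,::-1].astype(float); w=at("top",p,z)*1000
            wt=S[l==i]-30.; A=np.c_[2*w,np.ones(len(w))]; s=np.linalg.lstsq(A*wt[:,None]**.5,(w**2).sum(1)*wt**.5,rcond=None)[0]
            print(nm,st[i],"cen",np.average(w,axis=0,weights=wt).round(1),"circ",s[:2].round(1),np.sqrt(s[2]+s[0]**2+s[1]**2).round(1))
```

```text
g [470 241   3  19  23] cen [ 577.1 -328.6] circ [ 578.2 -331.6] 12.7
g [491 243   2  19  22] cen [ 574.3 -372.3] circ [ 572.5 -399.8] 30.2
g [457 244   7  24  38] cen [ 568.8 -306.2] circ [ 568.2 -278.6] 31.4
g [432 249   6  17  24] cen [ 561.  -246.9] circ [ 567.3 -270.9] 27.3
g [455 294   2   9   9] cen [ 475.4 -292.4] circ [ 474.5 -275. ] 18.3
g [469 296   1  10  10] cen [ 471.7 -320.5] circ [  -407.3 -26715.4] 26409.4
g [489 298   2  15  17] cen [ 463.9 -363.5] circ [ 461.  -385.2] 23.9
g [468 307   1  10  10] cen [ 447.5 -317.6] circ [  -396.6 -26588.1] 26284.0
o [190 259  11  34 133] cen [521.2 259.3] circ [518.7 295.7] 42.3
o [155 262  10  34 133] cen [515.6 342. ] circ [518.  305.6] 42.6
o [195 306  11   2  13] cen [455.5 245.2] circ [463.1 248.3] 10.4
o [183 308  11   1  11] cen [452.9 272.8] circ [-56929.4   -212. ] 57384.3
```

```bash
cat >> h.py <<'E'
def yaw(q):
    w,x,y,z=q; X=Ro.from_quat([x,y,z,w]).as_matrix()[:,0]; return np.degrees(np.arctan2(X[1],X[0]))
def plan(*tg):
    """targets (x,y,z mm, tool-x yaw deg) in order, from measured pose; prints calls"""
    o=get_obs(); p=o["eef_pos"]*1000; a=yaw(o["eef_rot"]); print("t",round(o["time_s"],2),"p",p.round(1),"yaw",round(a,1),"open",round(o["opening"]*85,1),"gf",round(float(o["grasp_force"]),1),"F",o["wrist_force"].round(1))
    for t in tg:
        D=np.array(t[:3])-p; dy=(t[3]-a+180)%360-180
        k=max(1,int(np.ceil(max(np.abs(D).max()/225,abs(dy)/29.5))))
        for i in range(k):
            c,s=np.cos(np.radians(a)),np.sin(np.radians(a)); d=D/k
            v=np.array([d[0]*c+d[1]*s,d[0]*s-d[1]*c,-d[2]])/250
            print("  dp",v.round(3).tolist(),"turnz",round(-dy/k/30,3),"rows",round(max(np.linalg.norm(d)/62.5,abs(dy/k)/10.7),1)); a+=dy/k
        p=np.array(t[:3],float)
E
python3 -c "
from h import *
plan((421.6,-59.1,120,70),(421.6,-59.1,30,70))"
```

```text
t 0.1 p [ 210.4 -534.6  230.5] yaw 21.5 open 85.0 gf 0.0 F [0.2 0.4 0.9]
  dp [0.494, -0.487, 0.147] turnz -0.539 rows 2.8
  dp [0.61, -0.33, 0.147] turnz -0.539 rows 2.8
  dp [0.678, -0.147, 0.147] turnz -0.539 rows 2.8
  dp [0.0, 0.0, 0.36] turnz -0.0 rows 1.4
```

Emit:
arm_command --dp '[[0.12,-0.12,0.03],[0.25,-0.24,0.07],[0.38,-0.37,0.11],[0.494,-0.487,0.147],[0.494,-0.487,0.147]]' --turn '[[0,0,-0.13],[0,0,-0.27],[0,0,-0.4],[0,0,-0.539],[0,0,-0.539]]' --jaw '[1,1,1,1,1]'

```text
time_s: 0.72
eef_pos: [0.2814, -0.3735, 0.1933]
eef_rot: [-0.002, 0.946, 0.324, 0.0]
wrist_force: [0.0, -0.6, -0.1]
opening: 1.001
grasp_force: 0.0
```

Emit:
arm_command --dp '[[0.15,-0.08,0.04],[0.3,-0.16,0.07],[0.45,-0.25,0.11],[0.61,-0.33,0.147],[0.61,-0.33,0.147]]' --turn '[[0,0,-0.13],[0,0,-0.27],[0,0,-0.4],[0,0,-0.539],[0,0,-0.539]]' --jaw '[1,1,1,1,1]'

```text
time_s: 1.35
eef_pos: [0.3515, -0.2162, 0.1571]
eef_rot: [-0.001, 0.891, 0.454, -0.0]
wrist_force: [0.2, 0.1, 0.1]
opening: 0.998
grasp_force: 0.0
```

Emit:
arm_command --dp '[[0.17,-0.04,0.04],[0.34,-0.07,0.07],[0.51,-0.11,0.11],[0.678,-0.147,0.147],[0.678,-0.147,0.147]]' --turn '[[0,0,-0.13],[0,0,-0.27],[0,0,-0.4],[0,0,-0.539],[0,0,-0.539]]' --jaw '[0.86,0.86,0.86,0.86,0.86]'

```text
time_s: 1.98
eef_pos: [0.4223, -0.0588, 0.1207]
eef_rot: [-0.0, 0.819, 0.574, -0.0]
wrist_force: [-0.5, -0.6, 0.7]
opening: 0.859
grasp_force: 0.0
```

```bash
python3 -c "
from h import *
plan((421.6,-59.1,20,70),(421.6,-59.1,5,70))"
```

```text
t 1.98 p [422.3 -58.8 120.7] yaw 70.1 open 73.0 gf 0.0 F [-0.5 -0.6  0.7]
  dp [-0.002, -0.002, 0.403] turnz 0.004 rows 1.6
  dp [0.0, 0.0, 0.06] turnz -0.0 rows 0.2
```

Emit:
arm_command --dp '[[-0.002,-0.002,0.2],[-0.002,-0.002,0.4],[-0.002,-0.002,0.43],[-0.002,-0.002,0.46],[-0.002,-0.002,0.46]]' --turn '[[0,0,0],[0,0,0],[0,0,0],[0,0,0],[0,0,0]]' --jaw '[0.86,0.86,0.86,0.86,0.86]'

```text
time_s: 2.6
eef_pos: [0.4222, -0.0609, 0.0072]
eef_rot: [0.001, 0.819, 0.573, 0.001]
wrist_force: [-0.4, -1.2, 1.1]
opening: 0.86
grasp_force: 0.0
```

Emit:
arm_command --dp '[[0,0,0.008],[0,0,0.012],[0,0,0.012]]' --turn '[[0,0,0],[0,0,0],[0,0,0]]' --jaw '[0.86,0.86,0.86]'

```text
time_s: 2.98
eef_pos: [0.4213, -0.0599, 0.0034]
eef_rot: [0.0, 0.819, 0.574, 0.0]
wrist_force: [0.3, -0.2, -0.3]
opening: 0.859
grasp_force: 0.0
```

Run:
```python
from h import *
im=camera("scene"); cv2.imwrite("pics/b.png",cv2.resize(im[215:345,290:450],None,fx=4.5,fy=4.5,interpolation=cv2.INTER_CUBIC)); plan()
```

```text
t 3.02 p [421.2 -59.9   3.3] yaw 70.0 open 73.2 gf 0.0 F [ 0.2 -0.1  0.3]
```

View pics/b.png

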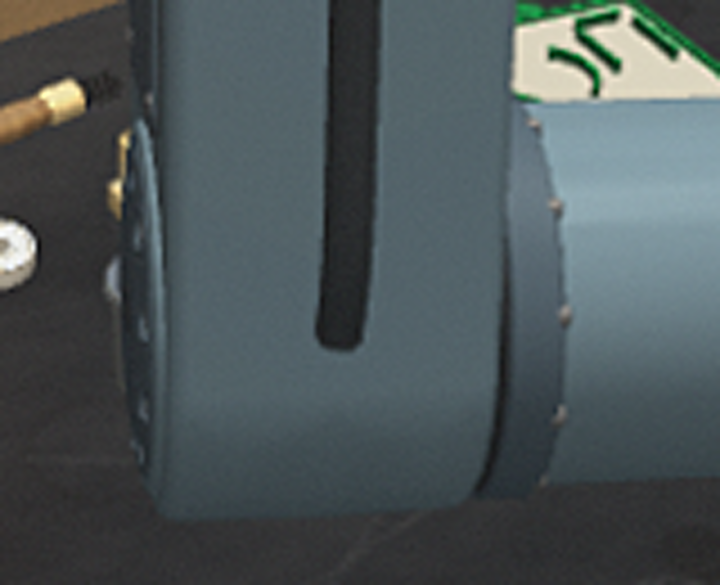

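The arm hides the gripper in this view. I'll go down by feel instead, in small steps.

Emit:
arm_command --dp '[[0,0,0.008],[0,0,0.012],[0,0,0.012]]' --turn '[[0,0,0],[0,0,0],[0,0,0]]' --jaw '[0.86,0.86,0.86]'

```text
time_s: 3.4
eef_pos: [0.4209, -0.0598, -0.0001]
eef_rot: [-0.0, 0.819, 0.573, -0.0]
wrist_force: [0.0, -0.1, 0.7]
opening: 0.863
grasp_force: 0.0
```

Emit:
arm_command --dp '[[0,0,0.004],[0,0,0.008],[0,0,0.008]]' --turn '[[0,0,0],[0,0,0],[0,0,0]]' --jaw '[0.86,0.86,0.86]'

```text
time_s: 3.78
eef_pos: [0.421, -0.0599, -0.002]
eef_rot: [-0.0, 0.819, 0.573, -0.0]
wrist_force: [-0.2, 0.9, 0.1]
opening: 0.863
grasp_force: 0.0
```

Emit:
arm_command --dp '[[0,0,0.004],[0,0,0.004],[0,0,0.004]]' --turn '[[0,0,0],[0,0,0],[0,0,0]]' --jaw '[0.86,0.86,0.86]'

```text
time_s: 4.15
eef_pos: [0.421, -0.0599, -0.0029]
eef_rot: [0.0, 0.819, 0.573, 0.0]
wrist_force: [-0.3, 0.2, 0.5]
opening: 0.857
grasp_force: 0.0
```

Emit:
arm_command --dp '[[0,0,0.004],[0,0,0.008],[0,0,0.008]]' --turn '[[0,0,0],[0,0,0],[0,0,0]]' --jaw '[0.86,0.86,0.86]'

```text
time_s: 4.53
eef_pos: [0.4209, -0.0599, -0.0051]
eef_rot: [-0.0, 0.819, 0.573, -0.0]
wrist_force: [-0.5, 0.7, 0.5]
opening: 0.857
grasp_force: 0.0
```

Emit:
arm_command --dp '[[0,0,0.004],[0,0,0.004]]' --turn '[[0,0,0],[0,0,0]]' --jaw '[0.86,0.86]'

```text
time_s: 4.78
eef_pos: [0.421, -0.0599, -0.006]
eef_rot: [-0.0, 0.819, 0.573, -0.0]
wrist_force: [0.8, 0.8, 0.1]
opening: 0.859
grasp_force: 0.0
```

Emit:
arm_command --dp '[[0,0,0.004],[0,0,0.004]]' --turn '[[0,0,0],[0,0,0]]' --jaw '[0.86,0.86]'

```text
time_s: 5.03
eef_pos: [0.4209, -0.0599, -0.007]
eef_rot: [-0.0, 0.819, 0.573, -0.0]
wrist_force: [1.4, -0.8, 0.5]
opening: 0.856
grasp_force: 0.0
```

Emit:
arm_command --dp '[[0,0,0.004],[0,0,0.004]]' --turn '[[0,0,0],[0,0,0]]' --jaw '[0.86,0.86]'

```text
time_s: 5.28
eef_pos: [0.4209, -0.0599, -0.008]
eef_rot: [-0.0, 0.819, 0.573, -0.0]
wrist_force: [0.6, 0.7, -0.1]
opening: 0.859
grasp_force: 0.0
```

Emit:
arm_command --dp '[[0,0,0],[0,0,0],[0,0,0]]' --turn '[[0,0,0],[0,0,0],[0,0,0]]' --jaw '[0.82,0.79,0.79]'

```text
time_s: 5.65
eef_pos: [0.4219, -0.0603, -0.007]
eef_rot: [0.001, 0.819, 0.574, 0.0]
wrist_force: [-1.6, 0.4, 10.9]
opening: 0.79
grasp_force: 5.4
```

Emit:
arm_command --dp '[[0,0,-0.008],[0,0,-0.008]]' --turn '[[0,0,0],[0,0,0]]' --jaw '[0.79,0.79]'

```text
time_s: 5.9
eef_pos: [0.421, -0.0599, -0.0059]
eef_rot: [0.0, 0.819, 0.573, 0.0]
wrist_force: [-0.1, 0.1, 0.0]
opening: 0.793
grasp_force: 0.0
```

Emit:
arm_command --dp '[[0,0,0],[0,0,0],[0,0,0],[0,0,0]]' --turn '[[0,0,0],[0,0,0],[0,0,0],[0,0,0]]' --jaw '[0.77,0.74,0.72,0.72]'

```text
time_s: 6.4
eef_pos: [0.4213, -0.06, -0.0055]
eef_rot: [0.0, 0.819, 0.573, 0.0]
wrist_force: [-1.6, 1.2, 9.1]
opening: 0.73
grasp_force: 49.0
```

Emit:
arm_command --dp '[[0,0,-0.004],[0,0,-0.008],[0,0,-0.04],[0,0,-0.1],[0,0,-0.1]]' --turn '[[0,0,0],[0,0,0],[0,0,0],[0,0,0],[0,0,0]]' --jaw '[0.7,0.7,0.7,0.7,0.7]'

```text
time_s: 7.02
eef_pos: [0.4223, -0.0605, 0.0206]
eef_rot: [0.001, 0.819, 0.573, 0.001]
wrist_force: [0.7, -0.4, -1.1]
opening: 0.72
grasp_force: 65.0
```

```bash
python3 -c "
from h import *
plan((421,-59.9,130,70),(518.5,301,130,94),(518.5,301,20,94))"
```

```text
t 7.03 p [422.3 -60.5  20.6] yaw 70.0 open 61.2 gf 65.0 F [ 0.7 -0.4 -1.1]
  dp [0.0, -0.006, -0.438] turnz -0.001 rows 1.8
  dp [0.745, -0.064, -0.0] turnz -0.4 rows 3.0
  dp [0.742, 0.093, -0.0] turnz -0.4 rows 3.0
  dp [0.0, 0.0, 0.44] turnz -0.0 rows 1.8
```

Emit:
arm_command --dp '[[0,0,-0.11],[0,0,-0.22],[0,0,-0.33],[0,0,-0.44],[0,0,-0.44]]' --turn '[[0,0,0],[0,0,0],[0,0,0],[0,0,0],[0,0,0]]' --jaw '[0.65,0.65,0.65,0.65,0.65]'

```text
time_s: 7.65
eef_pos: [0.4226, -0.0606, 0.1311]
eef_rot: [0.002, 0.819, 0.573, 0.001]
wrist_force: [-0.2, -0.1, 0.6]
opening: 0.724
grasp_force: 65.3
```

Emit:
arm_command --dp '[[0.15,-0.013,0],[0.3,-0.026,0],[0.45,-0.038,0],[0.6,-0.051,0],[0.745,-0.064,0]]' --turn '[[0,0,-0.08],[0,0,-0.16],[0,0,-0.24],[0,0,-0.32],[0,0,-0.4]]' --jaw '[0.65,0.65,0.65,0.65,0.65]'

```text
time_s: 8.28
eef_pos: [0.4691, 0.1218, 0.1277]
eef_rot: [-0.001, 0.754, 0.656, -0.001]
wrist_force: [1.1, 0.4, -0.9]
opening: 0.723
grasp_force: 65.1
```

Emit:
arm_command --dp '[[0.15,0.019,0],[0.3,0.038,0],[0.45,0.056,0],[0.6,0.075,0],[0.742,0.093,0]]' --turn '[[0,0,-0.08],[0,0,-0.16],[0,0,-0.24],[0,0,-0.32],[0,0,-0.4]]' --jaw '[0.65,0.65,0.65,0.65,0.65]'

```text
time_s: 8.9
eef_pos: [0.518, 0.302, 0.1273]
eef_rot: [-0.0, 0.682, 0.732, -0.001]
wrist_force: [-0.9, 0.3, -0.7]
opening: 0.724
grasp_force: 65.1
```

Run:
```python
from h import *
plan((518.5,301,25,94))
im=camera("scene"); cv2.imwrite("pics/c.png",cv2.resize(im[150:350,130:400],None,fx=2.9,fy=2.9,interpolation=cv2.INTER_CUBIC))
```

```text
t 8.9 p [518.  302.  127.3] yaw 94.1 open 61.5 gf 65.1 F [-0.9  0.3 -0.7]
  dp [-0.004, 0.002, 0.409] turnz 0.002 rows 1.6
```

View pics/c.png

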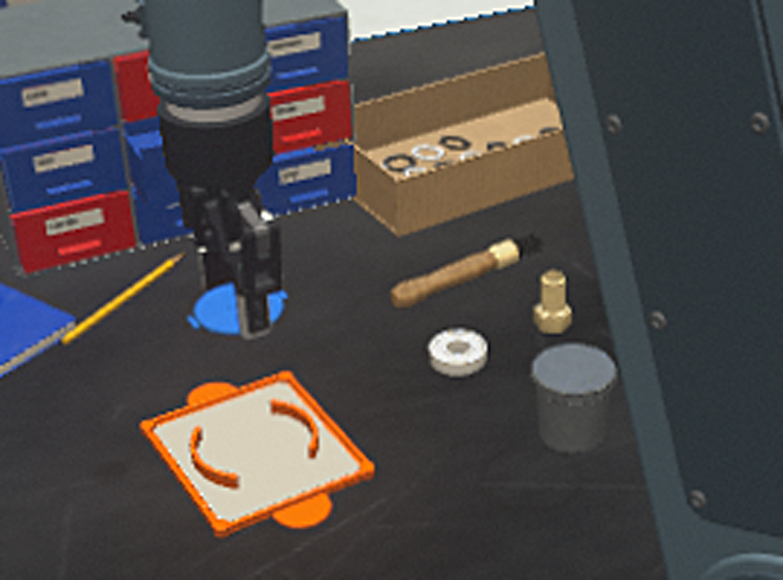

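The lid hangs level in the fingers at crop (240,305). The orange nest below it is clear.

Emit:
arm_command --dp '[[-0.004,0.002,0.1],[-0.004,0.002,0.2],[-0.004,0.002,0.3],[-0.004,0.002,0.4],[-0.004,0.002,0.44]]' --turn '[[0,0,0],[0,0,0],[0,0,0],[0,0,0],[0,0,0]]' --jaw '[0.65,0.65,0.65,0.65,0.65]'

```text
time_s: 9.57
eef_pos: [0.5171, 0.2991, 0.0161]
eef_rot: [-0.001, 0.682, 0.731, -0.002]
wrist_force: [-0.2, -0.6, -0.2]
opening: 0.72
grasp_force: 65.1
```

Emit:
arm_command --dp '[[0,0,0.02],[0,0,0.04],[0,0,0.056],[0,0,0.064],[0,0,0.064]]' --turn '[[0,0,0],[0,0,0],[0,0,0],[0,0,0],[0,0,0]]' --jaw '[0.65,0.65,0.65,0.65,0.65]'

```text
time_s: 10.2
eef_pos: [0.5192, 0.3001, 0.0032]
eef_rot: [0.0, 0.682, 0.731, 0.0]
wrist_force: [-0.9, -0.3, -0.9]
opening: 0.719
grasp_force: 65.1
```

Emit:
arm_command --dp '[[0,0,0.004],[0,0,0.008],[0,0,0.008]]' --turn '[[0,0,0],[0,0,0],[0,0,0]]' --jaw '[0.65,0.65,0.65]'

```text
time_s: 10.58
eef_pos: [0.5191, 0.3, 0.001]
eef_rot: [-0.0, 0.682, 0.731, -0.0]
wrist_force: [0.5, 0.6, -0.3]
opening: 0.725
grasp_force: 65.1
```

Emit:
arm_command --dp '[[0,0,0.004],[0,0,0.004]]' --turn '[[0,0,0],[0,0,0]]' --jaw '[0.65,0.65]'

```text
time_s: 10.82
eef_pos: [0.5192, 0.3, -0.0]
eef_rot: [-0.0, 0.682, 0.731, -0.0]
wrist_force: [-0.1, -0.5, -0.1]
opening: 0.724
grasp_force: 65.1
```

Emit:
arm_command --dp '[[0,0,0.004],[0,0,0.004]]' --turn '[[0,0,0],[0,0,0]]' --jaw '[0.65,0.65]'

```text
time_s: 11.08
eef_pos: [0.5192, 0.3001, -0.0002]
eef_rot: [-0.0, 0.682, 0.731, -0.0]
wrist_force: [-2.0, -0.7, 6.9]
opening: 0.722
grasp_force: 66.3
```

Contact at z ≈ 0. I'll release and go up.

Emit:
arm_command --dp '[[0,0,-0.004],[0,0,-0.004],[0,0,-0.004],[0,0,-0.004]]' --turn '[[0,0,0],[0,0,0],[0,0,0],[0,0,0]]' --jaw '[0.8,0.9,0.95,0.95]'

```text
time_s: 11.58
eef_pos: [0.5191, 0.3, -0.0001]
eef_rot: [-0.0, 0.682, 0.731, -0.0]
wrist_force: [-0.2, -0.3, 0.5]
opening: 0.948
grasp_force: 0.0
```

Emit:
arm_command --dp '[[0,0,-0.05],[0,0,-0.2],[0,0,-0.4],[0,0,-0.6],[0,0,-0.6]]' --turn '[[0,0,0],[0,0,0],[0,0,0],[0,0,0],[0,0,0]]' --jaw '[1,1,1,1,1]'

```text
time_s: 12.2
eef_pos: [0.5226, 0.3013, 0.1565]
eef_rot: [0.003, 0.682, 0.731, 0.005]
wrist_force: [-0.7, 0.0, -0.8]
opening: 0.997
grasp_force: 0.0
```

Run:
```python
from h import *
plan((427.5,71,150,90),(427.5,71,45,90))
im=camera("scene")
c,_=blob(im,(190,270,260,340),lambda h,s,v:(h>95)&(h<125)&(s>120)); w=(at("scene",c,.012)*1000).astype(np.float32)
print(cv2.minEnclosingCircle(w),cv2.contourArea(w)); M=cv2.moments(w.reshape(-1,1,2)); print(M['m10']/M['m00'],M['m01']/M['m00'])
```

```text
t 12.2 p [522.6 301.3 156.5] yaw 94.0 open 84.8 gf 0.0 F [-0.7  0.  -0.8]
  dp [-0.446, -0.222, 0.013] turnz 0.067 rows 2.0
  dp [-0.454, -0.206, 0.013] turnz 0.067 rows 2.0
  dp [0.0, 0.0, 0.42] turnz -0.0 rows 1.7
((516.732421875, 297.56634521484375), 35.948890686035156) 3056.316472143866
517.3973072294789 297.3712159478993
```

Emit:
arm_command --dp '[[-0.11,-0.055,0],[-0.22,-0.11,0],[-0.33,-0.165,0],[-0.44,-0.215,0],[-0.44,-0.215,0]]' --turn '[[0,0,0.02],[0,0,0.04],[0,0,0.067],[0,0,0.067],[0,0,0.067]]' --jaw '[1,1,1,1,1]'

```text
time_s: 12.88
eef_pos: [0.4717, 0.1852, 0.1488]
eef_rot: [-0.001, 0.696, 0.718, -0.001]
wrist_force: [0.2, 0.6, 0.0]
opening: 1.002
grasp_force: 0.0
```

Emit:
arm_command --dp '[[-0.11,-0.05,0],[-0.22,-0.1,0],[-0.33,-0.15,0],[-0.45,-0.2,0],[-0.45,-0.2,0]]' --turn '[[0,0,0.02],[0,0,0.04],[0,0,0.067],[0,0,0.067],[0,0,0.067]]' --jaw '[1,1,1,1,1]'

```text
time_s: 13.5
eef_pos: [0.4265, 0.0717, 0.1495]
eef_rot: [-0.0, 0.708, 0.706, -0.0]
wrist_force: [-0.5, 0.3, 0.1]
opening: 1.002
grasp_force: 0.0
```

Emit:
arm_command --dp '[[0,0,0],[0,0,0]]' --turn '[[0,0,0],[0,0,0]]' --jaw '[1,1]'

```text
time_s: 13.75
eef_pos: [0.4274, 0.0732, 0.1499]
eef_rot: [-0.0, 0.707, 0.707, 0.0]
wrist_force: [1.6, 0.3, 0.8]
opening: 0.996
grasp_force: 0.0
```

```bash
python3 -c "
from h import *
plan((427.5,71,36,90),)"
```

```text
t 13.75 p [427.4  73.2 149.9] yaw 90.0 open 84.6 gf 0.0 F [1.6 0.3 0.8]
  dp [-0.009, 0.001, 0.456] turnz 0.001 rows 1.8
```

Emit:
arm_command --dp '[[-0.009,0,0.12],[-0.009,0,0.24],[-0.009,0,0.36],[-0.009,0,0.456],[-0.009,0,0.456]]' --turn '[[0,0,0],[0,0,0],[0,0,0],[0,0,0],[0,0,0]]' --jaw '[1,1,1,1,1]'

```text
time_s: 14.38
eef_pos: [0.4255, 0.071, 0.0344]
eef_rot: [-0.002, 0.707, 0.707, -0.001]
wrist_force: [-0.5, -0.6, -0.3]
opening: 1.006
grasp_force: 0.0
```

Emit:
arm_command --dp '[[0,0,0],[0,0,0],[0,0,0],[0,0,0],[0,0,0]]' --turn '[[0,0,0],[0,0,0],[0,0,0],[0,0,0],[0,0,0]]' --jaw '[0.9,0.82,0.75,0.68,0.65]'

```text
time_s: 15.0
eef_pos: [0.4281, 0.0702, 0.0377]
eef_rot: [0.001, 0.707, 0.707, 0.001]
wrist_force: [-3.4, 0.0, 10.8]
opening: 0.743
grasp_force: 62.6
```

Emit:
arm_command --dp '[[0,0,-0.02],[0,0,-0.1],[0,0,-0.25],[0,0,-0.4],[0,0,-0.4]]' --turn '[[0,0,0],[0,0,0],[0,0,0],[0,0,0],[0,0,0]]' --jaw '[0.65,0.65,0.65,0.65,0.65]'

```text
time_s: 15.62
eef_pos: [0.4296, 0.0699, 0.1393]
eef_rot: [0.003, 0.707, 0.707, 0.002]
wrist_force: [0.5, 0.7, -1.1]
opening: 0.737
grasp_force: 65.9
```

Emit:
arm_command --dp '[[0,0,0],[0,0,0]]' --turn '[[0,0,0],[0,0,0]]' --jaw '[0.65,0.65]'

```text
time_s: 15.88
eef_pos: [0.426, 0.0703, 0.1347]
eef_rot: [-0.001, 0.707, 0.707, -0.001]
wrist_force: [-0.3, 0.3, -1.1]
opening: 0.74
grasp_force: 65.9
```

Run:
```python
from h import *
plan((519,300.3,134,94),(519,300.3,60,94))
im=camera("top"); cv2.imwrite("pics/d.png",cv2.resize(im[180:340,120:360],None,fx=3,fy=3,interpolation=cv2.INTER_CUBIC))
c,_=blob(im,(145,235,215,325),lambda h,s,v:(h>95)&(h<125)&(s>120)); w=(at("top",c,.012)*1000).astype(np.float32)
print(cv2.minEnclosingCircle(w)); M=cv2.moments(w.reshape(-1,1,2)); print(M['m10']/M['m00'],M['m01']/M['m00'])
```

```text
t 15.88 p [426.   70.3 134.7] yaw 90.0 open 62.9 gf 65.9 F [-0.3  0.3 -1.1]
  dp [0.46, 0.186, 0.001] turnz -0.067 rows 2.0
  dp [0.453, 0.202, 0.001] turnz -0.067 rows 2.0
  dp [0.0, 0.0, 0.296] turnz -0.0 rows 1.2
((519.9837646484375, 299.7564697265625), 33.711612701416016)
520.611175687325 299.13375534314156
```

View pics/d.png

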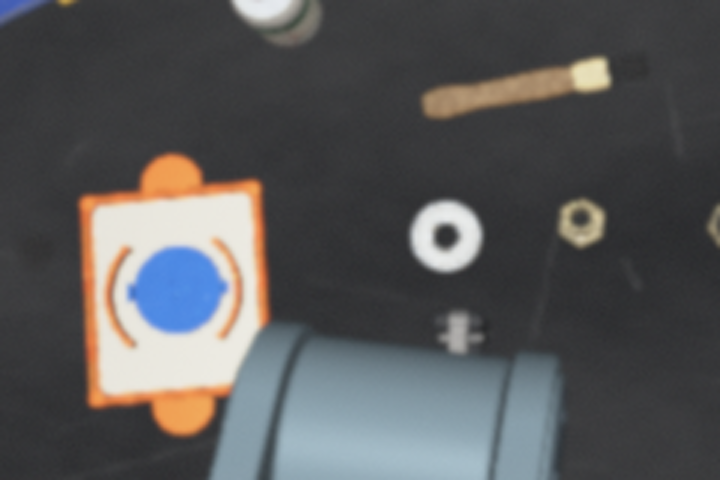

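The lid lies flat in the orange nest at crop (178,290). The register is in the grip: a wrist load of 1.1 N matches its 0.11 kg.

Emit:
arm_command --dp '[[0.11,0.045,0],[0.23,0.09,0],[0.34,0.14,0],[0.46,0.186,0],[0.46,0.186,0]]' --turn '[[0,0,-0.02],[0,0,-0.04],[0,0,-0.067],[0,0,-0.067],[0,0,-0.067]]' --jaw '[0.65,0.65,0.65,0.65,0.65]'

```text
time_s: 16.55
eef_pos: [0.4735, 0.1865, 0.1349]
eef_rot: [-0.001, 0.694, 0.72, -0.001]
wrist_force: [0.3, -0.2, -1.4]
opening: 0.739
grasp_force: 66.0
```

Emit:
arm_command --dp '[[0.11,0.05,0],[0.23,0.1,0],[0.34,0.15,0],[0.453,0.202,0],[0.453,0.202,0]]' --turn '[[0,0,-0.02],[0,0,-0.04],[0,0,-0.067],[0,0,-0.067],[0,0,-0.067]]' --jaw '[0.65,0.65,0.65,0.65,0.65]'

```text
time_s: 17.18
eef_pos: [0.5201, 0.3005, 0.1351]
eef_rot: [-0.0, 0.682, 0.732, -0.001]
wrist_force: [-0.1, -0.1, -0.9]
opening: 0.739
grasp_force: 66.0
```

Emit:
arm_command --dp '[[0,0,0],[0,0,0],[0,0,0]]' --turn '[[0,0,0],[0,0,0],[0,0,0]]' --jaw '[0.65,0.65,0.65]'

```text
time_s: 17.55
eef_pos: [0.5201, 0.2993, 0.1361]
eef_rot: [-0.0, 0.682, 0.731, -0.0]
wrist_force: [-0.2, -1.1, -1.2]
opening: 0.736
grasp_force: 66.0
```

```bash
python3 -c "
from h import *
plan((519.5,300,55,94),)"
```

```text
t 17.55 p [520.1 299.3 136.1] yaw 93.9 open 62.6 gf 66.0 F [-0.2 -1.1 -1.2]
  dp [0.003, -0.002, 0.324] turnz -0.002 rows 1.3
```

Emit:
arm_command --dp '[[0.003,0,0.1],[0.003,0,0.2],[0.003,0,0.28],[0.003,0,0.324],[0.003,0,0.324]]' --turn '[[0,0,0],[0,0,0],[0,0,0],[0,0,0],[0,0,0]]' --jaw '[0.65,0.65,0.65,0.65,0.65]'

```text
time_s: 18.18
eef_pos: [0.5197, 0.3006, 0.0543]
eef_rot: [-0.0, 0.682, 0.731, -0.001]
wrist_force: [0.4, -0.2, -0.6]
opening: 0.737
grasp_force: 66.0
```

Emit:
arm_command --dp '[[0,0,0.006],[0,0,0.012],[0,0,0.012]]' --turn '[[0,0,0],[0,0,0],[0,0,0]]' --jaw '[0.65,0.65,0.65]'

```text
time_s: 18.55
eef_pos: [0.5204, 0.3009, 0.0525]
eef_rot: [0.0, 0.682, 0.731, 0.0]
wrist_force: [-0.4, 0.9, -1.5]
opening: 0.738
grasp_force: 66.0
```

Emit:
arm_command --dp '[[0,0,0.004],[0,0,0.004]]' --turn '[[0,0,0],[0,0,0]]' --jaw '[0.65,0.65]'

```text
time_s: 18.8
eef_pos: [0.5202, 0.3008, 0.0511]
eef_rot: [-0.0, 0.682, 0.731, 0.0]
wrist_force: [0.6, -0.3, -0.1]
opening: 0.735
grasp_force: 66.0
```

Emit:
arm_command --dp '[[0,0,0.004],[0,0,0.004]]' --turn '[[0,0,0],[0,0,0]]' --jaw '[0.65,0.65]'

```text
time_s: 19.05
eef_pos: [0.5201, 0.3008, 0.0499]
eef_rot: [-0.0, 0.682, 0.731, -0.0]
wrist_force: [-0.3, 0.3, -0.9]
opening: 0.738
grasp_force: 66.0
```

Emit:
arm_command --dp '[[0,0,0.004],[0,0,0.004]]' --turn '[[0,0,0],[0,0,0]]' --jaw '[0.65,0.65]'

```text
time_s: 19.3
eef_pos: [0.5203, 0.3009, 0.0493]
eef_rot: [0.0, 0.682, 0.731, 0.0]
wrist_force: [-0.6, 0.1, 0.1]
opening: 0.738
grasp_force: 66.3
```

Emit:
arm_command --dp '[[0,0,0.004],[0,0,0.004]]' --turn '[[0,0,0],[0,0,0]]' --jaw '[0.65,0.65]'

```text
time_s: 19.55
eef_pos: [0.5204, 0.3009, 0.0491]
eef_rot: [0.0, 0.682, 0.731, 0.0]
wrist_force: [-3.4, -1.0, 7.0]
opening: 0.739
grasp_force: 66.9
```

Emit:
arm_command --dp '[[0,0,-0.004],[0,0,-0.004],[0,0,-0.004],[0,0,-0.004]]' --turn '[[0,0,0],[0,0,0],[0,0,0],[0,0,0]]' --jaw '[0.78,0.88,1,1]'

```text
time_s: 20.05
eef_pos: [0.5201, 0.3008, 0.0489]
eef_rot: [-0.0, 0.682, 0.731, -0.0]
wrist_force: [0.0, 0.1, -0.0]
opening: 0.996
grasp_force: 0.0
```

Emit:
arm_command --dp '[[0,0,-0.05],[0,0,-0.15],[0,0,-0.25],[0,0,-0.35],[0,0,-0.35]]' --turn '[[0,0,0],[0,0,0],[0,0,0],[0,0,0],[0,0,0]]' --jaw '[1,1,1,1,1]'

```text
time_s: 20.68
eef_pos: [0.5221, 0.3015, 0.1398]
eef_rot: [0.001, 0.682, 0.731, 0.003]
wrist_force: [-0.1, 0.2, 0.6]
opening: 1.002
grasp_force: 0.0
```

Emit:
arm_command --dp '[[0,0,0],[0,0,0]]' --turn '[[0,0,0],[0,0,0]]' --jaw '[1,1]'

```text
time_s: 20.92
eef_pos: [0.5194, 0.3005, 0.1352]
eef_rot: [-0.001, 0.682, 0.731, -0.001]
wrist_force: [0.5, 0.3, -1.0]
opening: 0.998
grasp_force: 0.0
```

Run:
```python
from h import *
plan((559.8,107,100,88),(559.8,107,5,88))
im=camera("scene"); cv2.imwrite("pics/e.png",cv2.resize(im[230:350,150:350],None,fx=3.5,fy=3.5,interpolation=cv2.INTER_CUBIC))
```

```text
t 20.93 p [519.4 300.5 135.2] yaw 94.0 open 84.8 gf 0.0 F [ 0.5  0.3 -1. ]
  dp [-0.783, 0.108, 0.141] turnz 0.199 rows 3.2
  dp [0.0, 0.0, 0.38] turnz -0.0 rows 1.5
```

View pics/e.png

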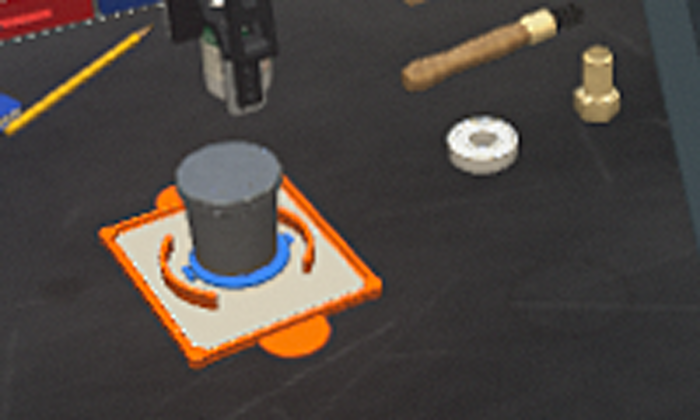

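The register stands upright on the lid in the nest. Next is the white roll.

Emit:
arm_command --dp '[[-0.19,0.027,0.01],[-0.39,0.054,0.05],[-0.58,0.081,0.1],[-0.783,0.108,0.141],[-0.783,0.108,0.141]]' --turn '[[0,0,0.05],[0,0,0.1],[0,0,0.15],[0,0,0.199],[0,0,0.199]]' --jaw '[0.8,0.8,0.8,0.8,0.8]'

```text
time_s: 21.6
eef_pos: [0.5604, 0.1041, 0.0996]
eef_rot: [-0.001, 0.721, 0.693, -0.001]
wrist_force: [-0.4, 0.2, -0.1]
opening: 0.8
grasp_force: 0.0
```

Emit:
arm_command --dp '[[0,0,0],[0,0,0],[0,0,0]]' --turn '[[0,0,0],[0,0,0],[0,0,0]]' --jaw '[0.8,0.8,0.8]'

```text
time_s: 21.98
eef_pos: [0.5606, 0.1086, 0.1015]
eef_rot: [0.0, 0.719, 0.695, 0.0]
wrist_force: [0.7, 0.3, 0.3]
opening: 0.802
grasp_force: 0.0
```

```bash
python3 -c "
from h import *
plan((559.8,107,0,88),)"
```

```text
t 21.98 p [560.6 108.6 101.5] yaw 88.1 open 68.2 gf 0.0 F [0.7 0.3 0.3]
  dp [-0.006, -0.003, 0.406] turnz 0.004 rows 1.6
```

Emit:
arm_command --dp '[[-0.004,-0.003,0.12],[-0.004,-0.003,0.24],[-0.004,-0.003,0.34],[-0.004,-0.003,0.4],[-0.004,-0.003,0.4]]' --turn '[[0,0,0],[0,0,0],[0,0,0],[0,0,0],[0,0,0]]' --jaw '[0.75,0.75,0.75,0.75,0.75]'

```text
time_s: 22.6
eef_pos: [0.5591, 0.1069, 0.0004]
eef_rot: [-0.001, 0.719, 0.695, -0.001]
wrist_force: [0.3, -0.4, 0.0]
opening: 0.754
grasp_force: 0.0
```

Emit:
arm_command --dp '[[0,0,0],[0,0,0],[0,0,0],[0,0,0],[0,0,0]]' --turn '[[0,0,0],[0,0,0],[0,0,0],[0,0,0],[0,0,0]]' --jaw '[0.65,0.58,0.52,0.45,0.43]'

```text
time_s: 23.22
eef_pos: [0.5608, 0.1065, 0.003]
eef_rot: [0.001, 0.719, 0.695, 0.001]
wrist_force: [-2.3, -1.3, 7.3]
opening: 0.529
grasp_force: 60.1
```

Emit:
arm_command --dp '[[0,0,0],[0,0,0]]' --turn '[[0,0,0],[0,0,0]]' --jaw '[0.43,0.43]'

```text
time_s: 23.48
eef_pos: [0.5608, 0.1065, 0.0029]
eef_rot: [0.001, 0.719, 0.695, 0.001]
wrist_force: [-3.2, 0.3, 7.3]
opening: 0.528
grasp_force: 60.1
```

Emit:
arm_command --dp '[[0,0,-0.02],[0,0,-0.1],[0,0,-0.25],[0,0,-0.4],[0,0,-0.4]]' --turn '[[0,0,0],[0,0,0],[0,0,0],[0,0,0],[0,0,0]]' --jaw '[0.43,0.43,0.43,0.43,0.43]'

```text
time_s: 24.1
eef_pos: [0.5632, 0.1064, 0.1064]
eef_rot: [0.003, 0.719, 0.695, 0.003]
wrist_force: [0.1, 0.4, 0.3]
opening: 0.53
grasp_force: 61.3
```

Emit:
arm_command --dp '[[0,0,0],[0,0,0]]' --turn '[[0,0,0],[0,0,0]]' --jaw '[0.43,0.43]'

```text
time_s: 24.35
eef_pos: [0.5589, 0.1064, 0.1002]
eef_rot: [-0.001, 0.719, 0.695, -0.001]
wrist_force: [0.1, 0.1, -0.6]
opening: 0.531
grasp_force: 61.3
```

```bash
python3 -c "
from h import *
plan((568.5,-276,104,86.3),)"
```

```text
t 24.35 p [558.9 106.4 100.2] yaw 88.0 open 45.1 gf 61.3 F [ 0.1  0.1 -0.6]
  dp [-0.764, 0.046, -0.008] turnz 0.029 rows 3.1
  dp [-0.763, 0.057, -0.008] turnz 0.029 rows 3.1
```

Emit:
arm_command --dp '[[-0.15,0.009,0],[-0.3,0.018,0],[-0.45,0.027,0],[-0.6,0.036,0],[-0.764,0.046,0]]' --turn '[[0,0,0],[0,0,0.01],[0,0,0.02],[0,0,0.03],[0,0,0.03]]' --jaw '[0.43,0.43,0.43,0.43,0.43]'

```text
time_s: 24.98
eef_pos: [0.564, -0.0856, 0.1]
eef_rot: [-0.001, 0.725, 0.689, -0.0]
wrist_force: [-0.2, 1.1, -0.5]
opening: 0.529
grasp_force: 61.3
```

Emit:
arm_command --dp '[[-0.15,0.01,0],[-0.3,0.02,0],[-0.45,0.03,0],[-0.6,0.045,0],[-0.763,0.057,0]]' --turn '[[0,0,0],[0,0,0.01],[0,0,0.02],[0,0,0.03],[0,0,0.03]]' --jaw '[0.43,0.43,0.43,0.43,0.43]'

```text
time_s: 25.6
eef_pos: [0.5687, -0.2766, 0.0998]
eef_rot: [-0.001, 0.73, 0.683, -0.0]
wrist_force: [0.6, -0.6, 0.4]
opening: 0.526
grasp_force: 61.3
```

Emit:
arm_command --dp '[[0,0,0],[0,0,0],[0,0,0],[0,0,0]]' --turn '[[0,0,0],[0,0,0],[0,0,0],[0,0,0]]' --jaw '[0.43,0.43,0.43,0.43]'

```text
time_s: 26.1
eef_pos: [0.5695, -0.2749, 0.1012]
eef_rot: [-0.0, 0.73, 0.684, -0.0]
wrist_force: [0.0, 0.2, -0.6]
opening: 0.526
grasp_force: 61.3
```

```bash
python3 -c "
from h import *
plan((568.5,-276,12,86.3),)"
```

```text
t 26.1 p [ 569.5 -274.9  101.2] yaw 86.3 open 44.7 gf 61.3 F [ 0.   0.2 -0.6]
  dp [-0.004, -0.004, 0.357] turnz -0.0 rows 1.4
```

Emit:
arm_command --dp '[[-0.004,-0.004,0.1],[-0.004,-0.004,0.2],[-0.004,-0.004,0.3],[-0.004,-0.004,0.357],[-0.004,-0.004,0.357]]' --turn '[[0,0,0],[0,0,0],[0,0,0],[0,0,0],[0,0,0]]' --jaw '[0.43,0.43,0.43,0.43,0.43]'

```text
time_s: 26.72
eef_pos: [0.5678, -0.2761, 0.011]
eef_rot: [-0.001, 0.73, 0.684, -0.0]
wrist_force: [0.2, 0.1, -0.5]
opening: 0.526
grasp_force: 61.3
```

Emit:
arm_command --dp '[[0,0,0.008],[0,0,0.016],[0,0,0.016]]' --turn '[[0,0,0],[0,0,0],[0,0,0]]' --jaw '[0.43,0.43,0.43]'

```text
time_s: 27.1
eef_pos: [0.5686, -0.2772, 0.0085]
eef_rot: [0.0, 0.73, 0.683, 0.0]
wrist_force: [-0.8, 0.4, -0.8]
opening: 0.528
grasp_force: 61.3
```

Emit:
arm_command --dp '[[0,0,0.004],[0,0,0.004]]' --turn '[[0,0,0],[0,0,0]]' --jaw '[0.43,0.43]'

```text
time_s: 27.35
eef_pos: [0.5687, -0.2773, 0.008]
eef_rot: [0.0, 0.73, 0.683, 0.0]
wrist_force: [-1.5, 0.8, 5.2]
opening: 0.529
grasp_force: 61.8
```

Emit:
arm_command --dp '[[0,0,-0.004],[0,0,-0.004],[0,0,-0.004],[0,0,-0.004]]' --turn '[[0,0,0],[0,0,0],[0,0,0],[0,0,0]]' --jaw '[0.56,0.65,0.75,0.75]'

```text
time_s: 27.85
eef_pos: [0.5683, -0.2769, 0.0079]
eef_rot: [-0.0, 0.73, 0.683, -0.0]
wrist_force: [0.9, 0.6, 0.5]
opening: 0.746
grasp_force: 0.0
```

Emit:
arm_command --dp '[[0,0,-0.05],[0,0,-0.15],[0,0,-0.25],[0,0,-0.35],[0,0,-0.36]]' --turn '[[0,0,0],[0,0,0],[0,0,0],[0,0,0],[0,0,0]]' --jaw '[0.75,0.75,0.75,0.75,0.75]'

```text
time_s: 28.48
eef_pos: [0.57, -0.2781, 0.1012]
eef_rot: [0.003, 0.73, 0.683, 0.0]
wrist_force: [1.1, -0.6, 0.5]
opening: 0.745
grasp_force: 0.0
```

Emit:
arm_command --dp '[[0,0,0],[0,0,0]]' --turn '[[0,0,0],[0,0,0]]' --jaw '[0.75,0.75]'

```text
time_s: 28.72
eef_pos: [0.5676, -0.2765, 0.0967]
eef_rot: [-0.001, 0.73, 0.683, -0.0]
wrist_force: [-0.2, -0.2, -0.1]
opening: 0.748
grasp_force: 0.0
```

Run:
```python
from h import *
plan((569,10,100,88))
im=camera("top"); 
c,_=blob(im,(300,240,330,270),lambda h,s,v:(v>80)&(s>40)); print(at("top",c.mean(0),.016)*1000, c.min(0),c.max(0))
```

```text
t 28.73 p [ 567.6 -276.5   96.7] yaw 86.2 open 63.6 gf 0.0 F [-0.2 -0.2 -0.1]
  dp [0.572, -0.035, -0.007] turnz -0.03 rows 2.3
  dp [0.572, -0.026, -0.007] turnz -0.03 rows 2.3
[[569.45871882  10.37973995]] [306. 246.] [321. 262.]
```

Emit:
arm_command --dp '[[0.14,-0.009,0],[0.28,-0.018,0],[0.42,-0.026,0],[0.572,-0.035,0],[0.572,-0.035,0]]' --turn '[[0,0,-0.01],[0,0,-0.02],[0,0,-0.03],[0,0,-0.03],[0,0,-0.03]]' --jaw '[0.6,0.6,0.6,0.6,0.6]'

```text
time_s: 29.4
eef_pos: [0.5683, -0.1309, 0.097]
eef_rot: [-0.001, 0.724, 0.69, -0.0]
wrist_force: [0.2, 0.2, 0.3]
opening: 0.604
grasp_force: 0.0
```

Emit:
arm_command --dp '[[0.14,-0.007,0],[0.28,-0.013,0],[0.42,-0.02,0],[0.572,-0.026,0],[0.572,-0.026,0]]' --turn '[[0,0,-0.01],[0,0,-0.02],[0,0,-0.03],[0,0,-0.03],[0,0,-0.03]]' --jaw '[0.6,0.6,0.6,0.6,0.6]'

```text
time_s: 30.02
eef_pos: [0.5694, 0.0109, 0.0974]
eef_rot: [-0.001, 0.718, 0.696, -0.0]
wrist_force: [-0.6, 0.6, -0.4]
opening: 0.598
grasp_force: 0.0
```

Emit:
arm_command --dp '[[0,0,0],[0,0,0],[0,0,0],[0,0,0]]' --turn '[[0,0,0],[0,0,0],[0,0,0],[0,0,0]]' --jaw '[0.6,0.6,0.6,0.6]'

```text
time_s: 30.52
eef_pos: [0.5699, 0.0088, 0.098]
eef_rot: [0.0, 0.72, 0.694, -0.0]
wrist_force: [0.5, -0.3, 0.2]
opening: 0.601
grasp_force: 0.0
```

```bash
python3 -c "
from h import *
plan((569.2,10.2,17,88),)"
```

```text
t 30.52 p [569.9   8.8  98. ] yaw 88.0 open 51.1 gf 0.0 F [ 0.5 -0.3  0.2]
  dp [0.006, -0.003, 0.324] turnz -0.001 rows 1.3
```

Emit:
arm_command --dp '[[0.006,-0.003,0.1],[0.006,-0.003,0.2],[0.006,-0.003,0.29],[0.006,-0.003,0.324],[0.006,-0.003,0.324]]' --turn '[[0,0,0],[0,0,0],[0,0,0],[0,0,0],[0,0,0]]' --jaw '[0.6,0.6,0.6,0.6,0.6]'

```text
time_s: 31.15
eef_pos: [0.5689, 0.0109, 0.0168]
eef_rot: [-0.0, 0.719, 0.695, -0.0]
wrist_force: [0.0, 0.3, 0.6]
opening: 0.605
grasp_force: 0.0
```

Emit:
arm_command --dp '[[0,0,0],[0,0,0],[0,0,0],[0,0,0],[0,0,0]]' --turn '[[0,0,0],[0,0,0],[0,0,0],[0,0,0],[0,0,0]]' --jaw '[0.5,0.4,0.3,0.22,0.15]'

```text
time_s: 31.78
eef_pos: [0.5693, 0.0109, 0.0177]
eef_rot: [0.0, 0.719, 0.695, 0.0]
wrist_force: [-2.2, 1.0, 5.6]
opening: 0.225
grasp_force: 58.0
```

Emit:
arm_command --dp '[[0,0,0],[0,0,0],[0,0,0]]' --turn '[[0,0,0],[0,0,0],[0,0,0]]' --jaw '[0.12,0.12,0.12]'

```text
time_s: 32.15
eef_pos: [0.5694, 0.0109, 0.0177]
eef_rot: [0.0, 0.719, 0.695, 0.0]
wrist_force: [-2.3, 0.6, 4.4]
opening: 0.227
grasp_force: 58.0
```

Emit:
arm_command --dp '[[0,0,-0.02],[0,0,-0.1],[0,0,-0.25],[0,0,-0.34],[0,0,-0.34]]' --turn '[[0,0,0],[0,0,0],[0,0,0],[0,0,0],[0,0,0]]' --jaw '[0.12,0.12,0.12,0.12,0.12]'

```text
time_s: 32.78
eef_pos: [0.5712, 0.0106, 0.1053]
eef_rot: [0.002, 0.719, 0.695, 0.002]
wrist_force: [0.9, 0.1, -1.1]
opening: 0.23
grasp_force: 58.2
```

Emit:
arm_command --dp '[[0,0,0],[0,0,0]]' --turn '[[0,0,0],[0,0,0]]' --jaw '[0.12,0.12]'

```text
time_s: 33.02
eef_pos: [0.5681, 0.0111, 0.1007]
eef_rot: [-0.001, 0.719, 0.695, -0.001]
wrist_force: [-0.1, 0.2, -1.2]
opening: 0.224
grasp_force: 58.2
```

```bash
python3 -c "
from h import *
plan((473.9,-269.9,105,86.3),)"
```

```text
t 33.02 p [568.1  11.1 100.7] yaw 88.0 open 19.1 gf 58.2 F [-0.1  0.2 -1.2]
  dp [-0.568, -0.169, -0.009] turnz 0.029 rows 2.4
  dp [-0.571, -0.16, -0.009] turnz 0.029 rows 2.4
```

Gripped. I'll carry it to the ring.

Emit:
arm_command --dp '[[-0.14,-0.042,0],[-0.28,-0.084,0],[-0.42,-0.126,0],[-0.568,-0.171,0],[-0.568,-0.171,0]]' --turn '[[0,0,0.01],[0,0,0.02],[0,0,0.03],[0,0,0.03],[0,0,0.03]]' --jaw '[0.12,0.12,0.12,0.12,0.12]'

```text
time_s: 33.65
eef_pos: [0.5203, -0.1315, 0.1011]
eef_rot: [-0.001, 0.726, 0.688, -0.0]
wrist_force: [-0.4, 1.1, -1.3]
opening: 0.222
grasp_force: 58.2
```

Emit:
arm_command --dp '[[-0.14,-0.04,0],[-0.28,-0.08,0],[-0.42,-0.12,0],[-0.571,-0.162,0],[-0.571,-0.162,0]]' --turn '[[0,0,0.01],[0,0,0.02],[0,0,0.03],[0,0,0.03],[0,0,0.03]]' --jaw '[0.12,0.12,0.12,0.12,0.12]'

```text
time_s: 34.28
eef_pos: [0.4733, -0.2714, 0.1015]
eef_rot: [-0.0, 0.731, 0.682, -0.0]
wrist_force: [-0.1, 0.3, -1.0]
opening: 0.223
grasp_force: 58.3
```

Emit:
arm_command --dp '[[0,0,0],[0,0,0],[0,0,0],[0,0,0]]' --turn '[[0,0,0],[0,0,0],[0,0,0],[0,0,0]]' --jaw '[0.12,0.12,0.12,0.12]'

```text
time_s: 34.78
eef_pos: [0.4741, -0.2695, 0.102]
eef_rot: [-0.0, 0.73, 0.684, 0.0]
wrist_force: [-0.6, 0.1, -0.7]
opening: 0.226
grasp_force: 58.3
```

Run:
```python
from h import *
plan((473.9,-269.9,28,86.3))
cv2.imwrite("pics/f.png",cv2.resize(camera("top")[190:350,400:520],None,fx=3.7,fy=3.7,interpolation=cv2.INTER_CUBIC))
```

```text
t 34.77 p [ 474.1 -269.5  102. ] yaw 86.3 open 19.2 gf 58.3 F [-0.6  0.1 -0.7]
  dp [-0.002, -0.001, 0.296] turnz -0.001 rows 1.2
```

View pics/f.png

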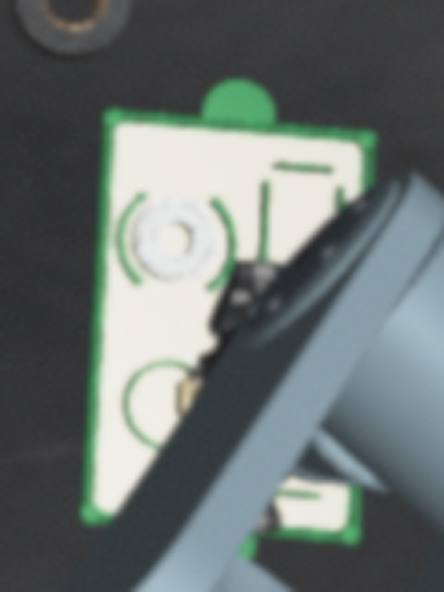

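The roll sits in its nest at crop (173,238). The ring is centred near crop (167,404). I'll check its world position before going down.

```bash
python3 -c "
from h import *
print(at('top',[[445.1,299.2]],.0145)*1000, at('top',[[400+173/3.7,190+238/3.7]],.019)*1000,at('top',[[400+176/3.7,190+240/3.7]],.0135)*1000)"
```

```text
[[ 473.45122611 -269.45560394]] [[ 568.6773931  -274.65115672]] [[ 568.12305294 -277.75702013]]
```

Emit:
arm_command --dp '[[0,0,0.06],[0,0,0.12],[0,0,0.18],[0,0,0.22],[0,0,0.22]]' --turn '[[0,0,0],[0,0,0],[0,0,0],[0,0,0],[0,0,0]]' --jaw '[0.12,0.12,0.12,0.12,0.12]'

```text
time_s: 35.45
eef_pos: [0.4731, -0.2694, 0.0457]
eef_rot: [-0.001, 0.73, 0.683, -0.0]
wrist_force: [-0.5, 0.8, -1.6]
opening: 0.228
grasp_force: 58.2
```

Emit:
arm_command --dp '[[0,0,0.03],[0,0,0.055],[0,0,0.08],[0,0,0.084],[0,0,0.084]]' --turn '[[0,0,0],[0,0,0],[0,0,0],[0,0,0],[0,0,0]]' --jaw '[0.12,0.12,0.12,0.12,0.12]'

```text
time_s: 36.08
eef_pos: [0.4738, -0.2701, 0.026]
eef_rot: [-0.0, 0.73, 0.683, -0.0]
wrist_force: [-0.5, -0.8, -0.5]
opening: 0.219
grasp_force: 58.2
```

Emit:
arm_command --dp '[[0,0,0.004],[0,0,0.008],[0,0,0.008]]' --turn '[[0,0,0],[0,0,0],[0,0,0]]' --jaw '[0.12,0.12,0.12]'

```text
time_s: 36.45
eef_pos: [0.4738, -0.27, 0.024]
eef_rot: [0.0, 0.73, 0.683, 0.0]
wrist_force: [0.3, 0.3, -1.6]
opening: 0.224
grasp_force: 58.3
```

Emit:
arm_command --dp '[[0,0,0.004],[0,0,0.004]]' --turn '[[0,0,0],[0,0,0]]' --jaw '[0.12,0.12]'

```text
time_s: 36.7
eef_pos: [0.4738, -0.27, 0.0229]
eef_rot: [-0.0, 0.73, 0.683, -0.0]
wrist_force: [0.3, 0.2, -2.2]
opening: 0.227
grasp_force: 58.3
```

Emit:
arm_command --dp '[[0,0,0.004],[0,0,0.004]]' --turn '[[0,0,0],[0,0,0]]' --jaw '[0.12,0.12]'

```text
time_s: 36.95
eef_pos: [0.4739, -0.2701, 0.0227]
eef_rot: [-0.0, 0.73, 0.683, -0.0]
wrist_force: [-2.1, 1.5, 5.5]
opening: 0.221
grasp_force: 59.2
```

Emit:
arm_command --dp '[[0,0,-0.004],[0,0,-0.004],[0,0,-0.004],[0,0,-0.004],[0,0,-0.004]]' --turn '[[0,0,0],[0,0,0],[0,0,0],[0,0,0],[0,0,0]]' --jaw '[0.26,0.35,0.5,0.55,0.55]'

```text
time_s: 37.58
eef_pos: [0.4738, -0.27, 0.023]
eef_rot: [-0.0, 0.73, 0.683, -0.0]
wrist_force: [-0.6, -0.7, 0.2]
opening: 0.551
grasp_force: 0.0
```

Emit:
arm_command --dp '[[0,0,-0.05],[0,0,-0.15],[0,0,-0.25],[0,0,-0.35],[0,0,-0.38]]' --turn '[[0,0,0],[0,0,0],[0,0,0],[0,0,0],[0,0,0]]' --jaw '[0.55,0.55,0.55,0.55,0.55]'

```text
time_s: 38.2
eef_pos: [0.4749, -0.2709, 0.1206]
eef_rot: [0.002, 0.73, 0.683, 0.0]
wrist_force: [-0.3, -0.3, -0.1]
opening: 0.55
grasp_force: 0.0
```

Emit:
arm_command --dp '[[0,0,0],[0,0,0]]' --turn '[[0,0,0],[0,0,0]]' --jaw '[0.55,0.55]'

```text
time_s: 38.45
eef_pos: [0.4732, -0.2695, 0.117]
eef_rot: [-0.001, 0.73, 0.683, -0.0]
wrist_force: [0.7, 1.0, -0.1]
opening: 0.549
grasp_force: 0.0
```

```bash
python3 -c "
from h import *
plan((667.4,59.7,100,100.6),)"
```

```text
t 38.45 p [ 473.2 -269.5  117. ] yaw 86.2 open 46.7 gf 0.0 F [ 0.7  1.  -0.1]
  dp [0.683, 0.344, 0.034] turnz -0.24 rows 3.1
  dp [0.634, 0.427, 0.034] turnz -0.24 rows 3.1
```

Emit:
arm_command --dp '[[0.16,0.08,0],[0.32,0.16,0.01],[0.48,0.24,0.02],[0.683,0.344,0.034],[0.683,0.344,0.034]]' --turn '[[0,0,-0.06],[0,0,-0.12],[0,0,-0.18],[0,0,-0.24],[0,0,-0.24]]' --jaw '[0.55,0.55,0.55,0.55,0.55]'

```text
time_s: 39.08
eef_pos: [0.5712, -0.1016, 0.1079]
eef_rot: [-0.001, 0.684, 0.73, -0.0]
wrist_force: [0.1, -1.1, -1.1]
opening: 0.549
grasp_force: 0.0
```

Emit:
arm_command --dp '[[0.16,0.11,0],[0.32,0.21,0.01],[0.48,0.32,0.02],[0.634,0.427,0.034],[0.634,0.427,0.034]]' --turn '[[0,0,-0.06],[0,0,-0.12],[0,0,-0.18],[0,0,-0.24],[0,0,-0.24]]' --jaw '[0.55,0.55,0.55,0.55,0.55]'

```text
time_s: 39.7
eef_pos: [0.668, 0.0611, 0.0994]
eef_rot: [-0.001, 0.638, 0.77, -0.0]
wrist_force: [-0.6, -0.3, 0.1]
opening: 0.551
grasp_force: 0.0
```

Emit:
arm_command --dp '[[0,0,0],[0,0,0],[0,0,0],[0,0,0]]' --turn '[[0,0,0],[0,0,0],[0,0,0],[0,0,0]]' --jaw '[0.55,0.55,0.55,0.55]'

```text
time_s: 40.2
eef_pos: [0.668, 0.0585, 0.1013]
eef_rot: [0.0, 0.639, 0.769, 0.0]
wrist_force: [-0.4, -0.2, -0.3]
opening: 0.55
grasp_force: 0.0
```

```bash
python3 -c "
from h import *
plan((667.4,59.7,2,100.6),)"
```

```text
t 40.2 p [668.   58.5 101.3] yaw 100.6 open 46.7 gf 0.0 F [-0.4 -0.2 -0.3]
  dp [0.005, -0.001, 0.397] turnz -0.002 rows 1.6
```

Emit:
arm_command --dp '[[0.005,0,0.12],[0.005,0,0.24],[0.005,0,0.34],[0.005,0,0.395],[0.005,0,0.395]]' --turn '[[0,0,0],[0,0,0],[0,0,0],[0,0,0],[0,0,0]]' --jaw '[0.55,0.55,0.55,0.55,0.55]'

```text
time_s: 40.83
eef_pos: [0.667, 0.0604, 0.0014]
eef_rot: [-0.001, 0.639, 0.769, -0.001]
wrist_force: [0.2, 0.9, 1.4]
opening: 0.548
grasp_force: 0.0
```

Emit:
arm_command --dp '[[0,0,0],[0,0,0],[0,0,0],[0,0,0],[0,0,0]]' --turn '[[0,0,0],[0,0,0],[0,0,0],[0,0,0],[0,0,0]]' --jaw '[0.48,0.4,0.32,0.22,0.15]'

```text
time_s: 41.45
eef_pos: [0.6686, 0.0605, 0.0033]
eef_rot: [0.001, 0.639, 0.769, 0.0]
wrist_force: [-0.8, -1.3, 6.9]
opening: 0.248
grasp_force: 61.2
```

Emit:
arm_command --dp '[[0,0,0],[0,0,0],[0,0,0]]' --turn '[[0,0,0],[0,0,0],[0,0,0]]' --jaw '[0.12,0.12,0.12]'

```text
time_s: 41.82
eef_pos: [0.6685, 0.0605, 0.0032]
eef_rot: [0.001, 0.639, 0.769, 0.0]
wrist_force: [-1.4, -0.6, 6.0]
opening: 0.249
grasp_force: 61.3
```

Emit:
arm_command --dp '[[0,0,-0.02],[0,0,-0.1],[0,0,-0.25],[0,0,-0.38],[0,0,-0.4]]' --turn '[[0,0,0],[0,0,0],[0,0,0],[0,0,0],[0,0,0]]' --jaw '[0.12,0.12,0.12,0.12,0.12]'

```text
time_s: 42.45
eef_pos: [0.6702, 0.0603, 0.1067]
eef_rot: [0.003, 0.639, 0.769, 0.002]
wrist_force: [0.7, -0.4, -1.5]
opening: 0.251
grasp_force: 60.5
```

Emit:
arm_command --dp '[[0,0,0],[0,0,0],[0,0,0]]' --turn '[[0,0,0],[0,0,0],[0,0,0]]' --jaw '[0.12,0.12,0.12]'

```text
time_s: 42.82
eef_pos: [0.6668, 0.0605, 0.1007]
eef_rot: [-0.001, 0.639, 0.769, -0.001]
wrist_force: [0.6, -0.2, -0.7]
opening: 0.252
grasp_force: 60.5
```

Run:
```python
from h import *
plan((504.2,-344.9,130,176.3))
cv2.imwrite("pics/g.png",cv2.resize(camera("top")[160:340,230:510],None,fx=2.8,fy=2.8,interpolation=cv2.INTER_CUBIC))
```

```text
t 42.83 p [666.8  60.5 100.7] yaw 100.6 open 21.4 gf 60.5 F [ 0.6 -0.2 -0.7]
  dp [-0.491, -0.313, -0.039] turnz -0.841 rows 2.4
  dp [-0.311, -0.492, -0.039] turnz -0.841 rows 2.4
  dp [-0.072, -0.578, -0.039] turnz -0.841 rows 2.4
```

View pics/g.png

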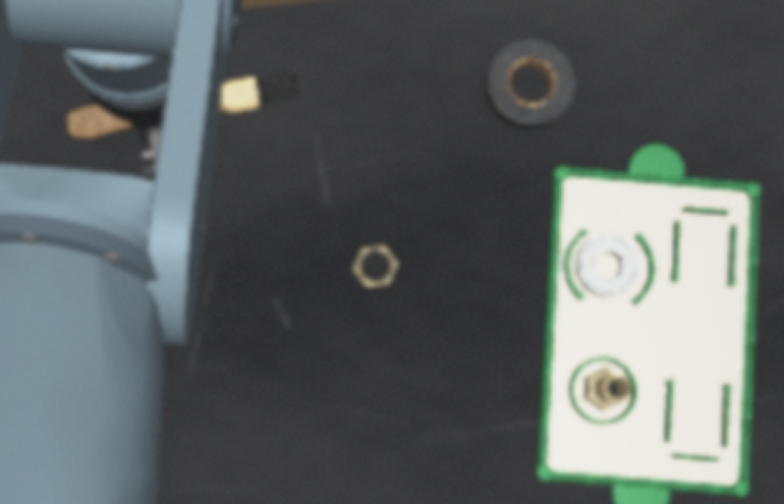

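Union and roll are both seated. In this crop the held brush spans (67,122) to (298,82).

```bash
python3 -c "
from h import *
p=at('top',[[230+67/2.8,160+122/2.8],[230+298/2.8,160+82/2.8]],.109)*1000; d=p[0]-p[1]; L=np.hypot(*d); print(p,L,np.degrees(np.arctan2(d[1],d[0])),'grip y from mid',(np.array([667.5,60.3])-p.mean(0))@d/L)"
```

```text
[[658.37984451 126.05100126]
 [687.6529125  -36.8824448 ]] 165.54220112781024 100.18525501835308 grip y from mid 16.443529263033568
```

Emit:
arm_command --dp '[[-0.12,-0.08,0],[-0.25,-0.16,0],[-0.37,-0.24,0],[-0.491,-0.313,0],[-0.491,-0.313,0]]' --turn '[[0,0,-0.21],[0,0,-0.42],[0,0,-0.63],[0,0,-0.841],[0,0,-0.841]]' --jaw '[0.12,0.12,0.12,0.12,0.12]'

```text
time_s: 43.5
eef_pos: [0.6126, -0.0768, 0.1018]
eef_rot: [-0.0, 0.456, 0.89, -0.0]
wrist_force: [0.3, 0.4, -0.3]
opening: 0.246
grasp_force: 60.5
```

Emit:
arm_command --dp '[[-0.08,-0.12,0],[-0.16,-0.25,0],[-0.24,-0.37,0],[-0.311,-0.492,0],[-0.311,-0.492,0]]' --turn '[[0,0,-0.21],[0,0,-0.42],[0,0,-0.63],[0,0,-0.841],[0,0,-0.841]]' --jaw '[0.12,0.12,0.12,0.12,0.12]'

```text
time_s: 44.12
eef_pos: [0.559, -0.211, 0.1021]
eef_rot: [-0.0, 0.251, 0.968, -0.0]
wrist_force: [-0.8, 0.4, -0.8]
opening: 0.246
grasp_force: 60.5
```

Emit:
arm_command --dp '[[-0.02,-0.14,0],[-0.04,-0.29,0],[-0.055,-0.43,0],[-0.072,-0.578,0],[-0.072,-0.578,0]]' --turn '[[0,0,-0.21],[0,0,-0.42],[0,0,-0.63],[0,0,-0.841],[0,0,-0.841]]' --jaw '[0.12,0.12,0.12,0.12,0.12]'

```text
time_s: 44.75
eef_pos: [0.5053, -0.3459, 0.1021]
eef_rot: [0.0, 0.034, 0.999, -0.0]
wrist_force: [-0.0, -0.3, -1.3]
opening: 0.248
grasp_force: 60.5
```

Emit:
arm_command --dp '[[0,0,0],[0,0,0],[0,0,0],[0,0,0]]' --turn '[[0,0,0],[0,0,0],[0,0,0],[0,0,0]]' --jaw '[0.12,0.12,0.12,0.12]'

```text
time_s: 45.25
eef_pos: [0.5055, -0.3443, 0.1023]
eef_rot: [0.0, 0.032, 0.999, 0.0]
wrist_force: [0.9, -0.7, -0.4]
opening: 0.25
grasp_force: 60.5
```

```bash
python3 -c "
from h import *
plan((504.2,-344.9,20,176.3),)"
```

```text
t 45.25 p [ 505.5 -344.3  102.3] yaw 176.3 open 21.3 gf 60.5 F [ 0.9 -0.7 -0.4]
  dp [0.005, -0.003, 0.329] turnz 0.001 rows 1.3
```

Emit:
arm_command --dp '[[0.008,-0.002,0.1],[0.008,-0.002,0.2],[0.008,-0.002,0.29],[0.008,-0.002,0.35],[0.008,-0.002,0.35]]' --turn '[[0,0,0],[0,0,0],[0,0,0],[0,0,0],[0,0,0]]' --jaw '[0.12,0.12,0.12,0.12,0.12]'

```text
time_s: 45.88
eef_pos: [0.5025, -0.3444, 0.0136]
eef_rot: [-0.001, 0.032, 0.999, 0.001]
wrist_force: [-0.5, 0.1, -0.4]
opening: 0.254
grasp_force: 60.5
```

Emit:
arm_command --dp '[[0,0,0.008],[0,0,0.014],[0,0,0.014]]' --turn '[[0,0,0],[0,0,0],[0,0,0]]' --jaw '[0.12,0.12,0.12]'

```text
time_s: 46.25
eef_pos: [0.5034, -0.3454, 0.0118]
eef_rot: [0.0, 0.032, 0.999, -0.0]
wrist_force: [0.4, 0.5, -1.6]
opening: 0.251
grasp_force: 60.5
```

Emit:
arm_command --dp '[[0,0,0.004],[0,0,0.004]]' --turn '[[0,0,0],[0,0,0]]' --jaw '[0.12,0.12]'

```text
time_s: 46.5
eef_pos: [0.5032, -0.3452, 0.0103]
eef_rot: [0.0, 0.032, 0.999, -0.0]
wrist_force: [-0.6, -0.7, -0.1]
opening: 0.25
grasp_force: 60.5
```

Emit:
arm_command --dp '[[0,0,0.004],[0,0,0.004]]' --turn '[[0,0,0],[0,0,0]]' --jaw '[0.12,0.12]'

```text
time_s: 46.75
eef_pos: [0.5031, -0.3451, 0.0092]
eef_rot: [-0.0, 0.032, 0.999, 0.0]
wrist_force: [0.2, -0.0, -0.4]
opening: 0.248
grasp_force: 60.5
```

Emit:
arm_command --dp '[[0,0,0.004],[0,0,0.004]]' --turn '[[0,0,0],[0,0,0]]' --jaw '[0.12,0.12]'

```text
time_s: 47.0
eef_pos: [0.5032, -0.3452, 0.0083]
eef_rot: [0.0, 0.032, 0.999, -0.0]
wrist_force: [0.4, -0.5, -0.9]
opening: 0.247
grasp_force: 60.6
```

Emit:
arm_command --dp '[[0,0,0.002],[0,0,0.002],[0,0,0],[0,0,0],[0,0,0]]' --turn '[[0,0,0],[0,0,0],[0,0,0],[0,0,0],[0,0,0]]' --jaw '[0.12,0.12,0.3,0.4,0.48]'

```text
time_s: 47.62
eef_pos: [0.5031, -0.3451, 0.0081]
eef_rot: [-0.0, 0.032, 0.999, 0.0]
wrist_force: [-0.3, -0.4, -0.0]
opening: 0.48
grasp_force: 0.0
```

Emit:
arm_command --dp '[[0,0,0],[0,0,-0.05],[0,0,-0.2],[0,0,-0.4],[0,0,-0.5]]' --turn '[[0,0,0],[0,0,0],[0,0,0],[0,0,0],[0,0,0]]' --jaw '[0.48,0.48,0.48,0.48,0.48]'

```text
time_s: 48.25
eef_pos: [0.5044, -0.3464, 0.1376]
eef_rot: [0.002, 0.032, 0.999, -0.002]
wrist_force: [-0.1, 0.7, -0.8]
opening: 0.482
grasp_force: 0.0
```

Emit:
arm_command --dp '[[0.1,-0.1,-0.1],[0.25,-0.25,-0.2],[0.4,-0.4,-0.3],[0.55,-0.6,-0.3],[0.65,-0.75,-0.3]]' --turn '[[0,0,0],[0,0,0],[0,0,0],[0,0,0],[0,0,0]]' --jaw '[0.48,0.48,0.48,0.48,0.48]'

```text
time_s: 48.88
eef_pos: [0.3272, -0.5238, 0.2102]
eef_rot: [0.0, 0.033, 0.999, -0.001]
wrist_force: [1.1, 0.6, -0.0]
opening: 0.479
grasp_force: 0.0
```

Emit:
arm_command --dp '[[0,0,0],[0,0,0],[0,0,0]]' --turn '[[0,0,0],[0,0,0],[0,0,0]]' --jaw '[0.48,0.48,0.48]'

```text
time_s: 49.25
eef_pos: [0.3299, -0.5207, 0.2085]
eef_rot: [0.0, 0.031, 1.0, 0.0]
wrist_force: [0.3, -0.3, -0.2]
opening: 0.482
grasp_force: 0.0
```

Run:
```python
from h import *
plan()
cv2.imwrite("pics/h.png",cv2.resize(camera("top")[150:350,130:520],None,fx=2,fy=2,interpolation=cv2.INTER_CUBIC))
```

```text
t 49.25 p [ 329.9 -520.7  208.5] yaw 176.4 open 41.0 gf 0.0 F [ 0.3 -0.3 -0.2]
```

View pics/h.png

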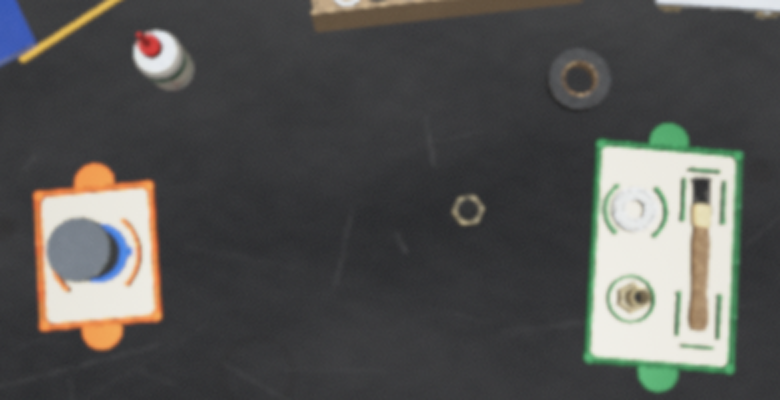

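The brush lies in its trough between crop (701,178) and (698,330). The union, the roll, and the register on its lid are all seated, and the nut, black tape and oiler haven't moved. I'm handing in.

```bash
python3 -c "
from bench import *
print(hand_in())"
```

```text
the job is handed in; nothing more can be done
None
```

Both kits are made up and the job is handed in at about 49 s of the 118 s; the last picture shows every part seated and the nut, black tape and oiler unmoved, but `hand_in()` returned no verdict.

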